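Fit the mandrel in the ring winder

ROBOT

A 7-joint arm with a two-finger parallel gripper is mounted at the origin on the work surface. World frame = base frame: x ahead of the robot, y to its left, z up, the work surface at z = 0. Lengths are in mm, angles in rad, forces in N, time in s.
With the tool pointing down it reaches from about 400 to 900 mm from the base axis. Payload 5.6 kg.
Tool frame: the origin (TCP) lies midway between the tips of the shut fingers; the grasp point (between the pads) lies 19 mm behind it; z points along the fingers, y is the direction in which the jaws open and shut (so a half turn about z gives the same grasp; the last joint's range is limited). The gripper opens to 92 mm and grips with 3 to 60 N. Pads are 20 mm wide; open, the fingers measure 128 mm over their backs; the gripper's body (75 mm by 189 mm) begins 69 mm behind the grasp point.
Start: joints at [-1.352, 0.468, -0.012, 1.603, 0.006, 1.071, -0.056], TCP at [168.274, 627.848, 214.592] pointing down, gripper open.
Joint ranges: [-2.53, 2.53], [-0.31, 2.02], [-1.57, 1.55], [0.28, 2.44], [-1.29, 4.43], [0.15, 1.84], [-2.92, 2.92]. Speed limits (rad/s): [2.57, 2.57, 3.14, 3.14, 3.14, 3.14, 3.14].

INTERFACE

Orientations are given as a unit quaternion [w, x, y, z].
In Python, from station import arm gives the robot as it stands.
- The arm moves only by the tool play_rows, never from a script. Its argument "rows" is one flat list of numbers, 6 for each row, row after row: the shift along the world's x, y, z in m, then the turn, a rotation vector about the world's x, y, z in rad. A call has 1 to 12 rows; each row is the pose to reach, as a shift and turn from the pose commanded when the call began; what a row does not reach only later rows make up. A row lasts 1/12 s, in which the tool goes at most 41.7 mm and 7.16 degrees, less where a joint would pass 70% of its speed; a pose out of reach is approached as far as the arm can. A call with a gripper value outside its range is refused whole. "gripper" is the finger opening in m, from 0 to 0.0919, set as the call begins (left out, the last holds). The fingers move at their own pace and stop on an object; "squeeze" is the grip in N (left out, the last holds). Time passes only in rows, so rows that repeat a pose let the fingers close. It gives the time, the measured TCP pose, the force and the opening at its end, in the units of the state.
- arm.observe(): the state, without advancing time (a new reading comes with each control period).
- arm.capture(name): name is "scene" or "top" or "wrist"; returns a dict with "pixels" (480x640x3 uint8, blue, green, red), "range_z" (480x640 float32, mm along the optical axis (not along the pixel's ray), 0 where there is no reading), "K" (3x3 intrinsics, pixels), "eye" and "attitude" of the camera in the world. Camera axes: x right, y down, z forward; pixel columns grow to the right and rows downward; lengths in mm; the calibration is good to about 2 mm. The wrist camera is an equidistant fisheye: a pixel r from the principal point sees the ray r / f radians off the axis. A picture is of the moment at which its call begins.
- arm.sign_off(): hands the job in, once; it reports no verdict.
The state is a dict: "t": time; "joints": joint angles; "qd": joint speeds; "tau": joint torques, N m; "position": TCP position; "ee_rot": TCP orientation; "force": force on the tool from outside, world axes, zero at the start; "moment": the same for the moment, N m; "gripper_width": finger opening in mm.
Only numpy, scipy, OpenCV 4.12 (cv2) and the standard library are available. Lean on these libraries where they do the work, as an engineer would, in place of code of your own. Each camera call takes 0.05 s, during which the arm holds its last target.

TASK

First swing the ring winder's keeper fully open by its red grip; it works left-handed, so it opens clockwise seen from above. Then take the blue-handled mandrel from its wooden rest and thread it from above down through both sloping bearing plates, guiding it down rather than letting it drop, until its brass collar sits on the upper plate. Leave it there, the keeper still open, and do not disturb the tweezers, jar, scoop, wire spool, pliers and sorting tray.

Things in the scene. Friction and masses are not known exactly. Their poses are not given: they have to be found in the camera images.
- winder: Ring winder, fixed: grey base 200 x 130 x 15 mm, 0.17 m high overall; origin at the base's underside, x away from the robot side. Two parallel aluminium bearing plates, each 12 mm thick, on a grey spine share one bore axis, leaning 30 degrees from vertical with its top towards the robot side (-x).
- upper_bore (a point): Centre of the upper plate's bore at its upper face, 130 mm above the table. z: up along the bore axis, out of the plate; x: up the plate's slope, away from the robot side; y: along the plate towards the keeper. Bore 13 mm, 2 mm chamfer. Plate spans x -35 to +47, y -30 to +90 mm; the spine is under it at x +35 to +47. Only the keeper stands above the plate.
- lower_bore (a point): Centre of the lower plate's bore (diameter 13 mm, 2 mm chamfer) at that plate's upper face, 80 mm below upper_bore along the bore axis; same axes as upper_bore. Below the lower plate there is free room for the mandrel's tip.
- keeper (a joint): Angle (rad) of the keeper, a dark flat tongue with a red grip on the upper plate; its pivot is parallel to the bore, 65 mm from it in +y of upper_bore. Starts at 0 to 0.15, the tongue over the bore. Grows clockwise seen from above, looking down the axis (left-handed: clockwise opens), to a stop at 1.4, fully open. Stays where left; friction about 0.05 N m.
- keeper_grip (a point): On the keeper's pivot axis, at half height of its red bar grip, 30 mm above the plate. Bar 12 (x) x 36 (y) x 30 mm (z), from 12 to 42 mm above the plate. Axes turn with the keeper: z up along the pivot, leaning like the bore; y along the bar. The tongue reaches 81 mm towards -y, within 5 mm above the plate; hub (radius 14 mm) within 7 mm.
- mandrel_grip (a point): Centre of the mandrel's blue handle, 22 x 22 mm (faces square to x and y), 70 mm tall. z runs from tip to handle. The loose mandrel (about 0.13 kg) is 188 mm long: 112 mm of 10 mm steel rod with a round nose; brass collar, 26 mm across, 6 mm thick; then the handle. Starts standing in the rest, nose down, leaning up to 3 degrees.
- mandrel_tip (a point): The nose end of the mandrel's rod, 153 mm below mandrel_grip along the mandrel; same axes.
- mandrel_collar (a point): Centre of the underside of the mandrel's brass collar, 112 mm above the tip, 41 mm below mandrel_grip; same axes. Seated, it coincides with upper_bore.
- rest: Fixed wooden block, 70 x 70 x 60 mm tall, origin at the centre of its underside. A 12 mm upright hole, 50 mm deep, in its top holds the mandrel, whose tip stands on the hole's bottom, 10 mm above the table; lift it more than 50 mm to draw it out.
- tweezers: Loose steel tweezers, 122 mm long, 21 mm wide, 8 mm high, lying flat; origin under the middle, x along them.
- jar_mid (a point): Loose glass jar with grey lid, 76 mm diameter, 95 mm tall; this point is its centre.
- scoop: Loose yellow bead scoop, 55 x 45 x 22 mm with an 80 mm handle towards -x; origin under the bowl's centre.
- wire_spool: Loose spool of copper wire lying flat, 64 mm diameter, 34 mm high; origin at the centre of its underside.
- pliers: Loose green-handled pliers, about 145 mm long, 52 mm wide, 13 mm high, lying flat; origin under the middle, x along them towards the jaws.
- sorting_tray: Loose shallow white tray, 200 x 150 x 18 mm; origin at the centre of its underside.
Not all that is in view belongs to the job. What is shaped like the winder but orange or pink is not meant. Leave any green look-alike of the part that bears mandrel_grip alone.

How it is judged (in metres and radians):
On the way, in this order (a step that is already met when the one before it is completed fails the run):
1. the keeper is turned clockwise to open (beyond 1.15 rad) with the mandrel still in its rest (value of joint keeper above 1.15 rad and horizontal distance between mandrel_tip and rest below 0.01 m and height (world z) of mandrel_tip below 0.02 m), for 0.1 s.
2. the mandrel's nose has passed down through the upper bore but not yet reached the lower one, the keeper open (value of joint keeper above 1.15 rad and z of mandrel_tip in the frame of upper_bore between -0.079 and -0.012 m and x of mandrel_tip in the frame of upper_bore between -0.008 and 0.008 m and y of mandrel_tip in the frame of upper_bore between -0.008 and 0.008 m), for 0.1 s.
At the end, for the whole second after the job is handed in: The mandrel rests released in both bores: collar centre within 5 mm of the upper bore's mouth, tip at least 20 mm past the lower plate's upper face and within 5 mm of the axis sideways, tilted under 0.07 rad off the axis, slower than 0.02 m/s; keeper still beyond 1.15 rad (value of joint keeper above 1.15 rad and distance between mandrel_collar and upper_bore below 0.005 m and z of mandrel_tip in the frame of lower_bore below -0.02 m and x of mandrel_tip in the frame of lower_bore between -0.005 and 0.005 m and y of mandrel_tip in the frame of lower_bore between -0.005 and 0.005 m and angle between the z axis of mandrel_grip and the z axis of upper_bore, either way round below 0.07 rad and linear speed of mandrel below 0.02 m/s); the robot touches nothing.
It fails at once if the tweezers, jar, scoop, wire spool, pliers or sorting tray is moved by more than 30 mm (distance of any of tweezers, jar_mid, scoop, wire_spool, pliers, sorting_tray from where it was at the start of the episode above 0.03 m).
It fails at once if the mandrel is dropped (faster than 0.4 m/s while in the bores) (z of mandrel_tip in the frame of upper_bore between -0.13 and -0.012 m and x of mandrel_tip in the frame of upper_bore between -0.008 and 0.008 m and y of mandrel_tip in the frame of upper_bore between -0.008 and 0.008 m and linear speed of mandrel above 0.4 m/s).
It also fails if it takes over 64 s, if anything falls off the work surface, if the arm or the gripper's body presses on something with over 40 N, if the wrist force passes 120 N, or if a joint passes its speed limit or range.

## Working session

There is one attempt and no reset: what is moved stays moved. The work goes in short steps, Python scripts to look and compute and a tool call to move; the robot and the scene stay as the last step left them, time stands still between calls to the robot, and variables do not carry over. Pictures are saved under pics/ and viewed, and the job is handed in when it is done.

Besides the shell and the picture viewer there is one more tool, called after "Request:" as name(argument=value, ...) on one line, values as JSON. play_rows: Moves the arm, as the interface text tells. Its arguments: {"type":"object","properties":{"rows":{"type":"array"},"gripper":{"type":"number"},"squeeze":{"type":"number"}},"required":["rows"]}

```bash
mkdir -p pics; ls; python3 - <<'E'
from station import arm
import cv2,numpy as np
s=arm.observe()
for k,v in s.items(): print(k,np.round(v,4))
for n in ["scene","top","wrist"]:
    c=arm.capture(n)
    cv2.imwrite(f"pics/{n}0.png",c["pixels"])
    np.savez(f"{n}0.npz",**c)
    print(n,c["K"],c["eye"],c["attitude"])
E
```

```text
pics
t 0.0
joints [-1.352   0.4684 -0.0116  1.6036  0.006   1.0714 -0.0563]
qd [-0.0002 -0.0011 -0.      0.0001 -0.0014 -0.0017  0.0003]
tau [-6.00000e-04 -5.20554e+01 -1.32000e-02 -2.43752e+01 -5.67000e-02
  1.72000e-02  2.00000e-04]
position [168.1474 627.2585 213.6418]
ee_rot [-1.000e-04  1.306e-01  9.914e-01 -9.000e-04]
force [ 0.5601 -0.037   0.1615]
moment [0.0192 0.0186 0.0144]
gripper_width 91.7924
scene [[574.39367369   0.         309.03839275]
 [  0.         574.39367369 240.02208899]
 [  0.           0.           1.        ]] [1269.37216874  954.98048165 1091.57799863] [-0.14226258  0.28911429  0.84579976 -0.42520236]
top [[535.43649037   0.         317.10722949]
 [  0.         535.43649037 234.59865287]
 [  0.           0.           1.        ]] [ 360.84427597  -56.42876092 1305.09182764] [ 0.04875489 -0.69923835  0.7122693  -0.03689361]
wrist [[371.64829954   0.         316.89288589]
 [  0.         371.64829954 236.93065794]
 [  0.           0.           1.        ]] [ 98.77158494 647.20952897 382.63513923] [0.10294838 0.78688895 0.60334534 0.07862457]
```

View pics/scene0.png

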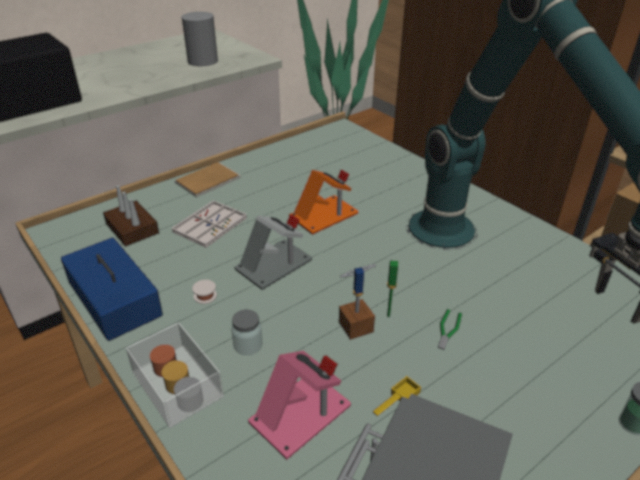

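View pics/top0.png

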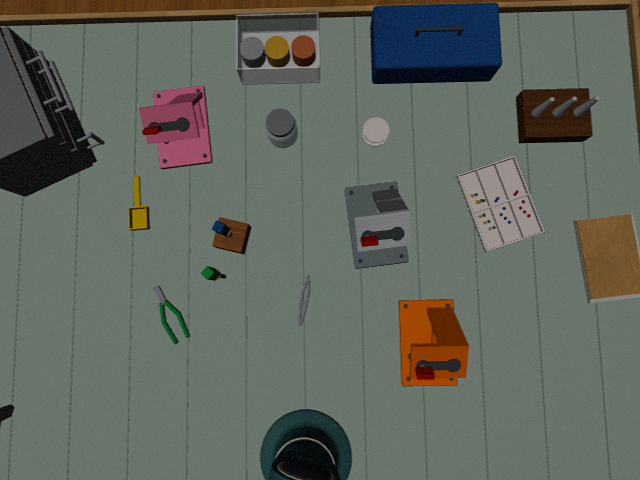

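View pics/wrist0.png

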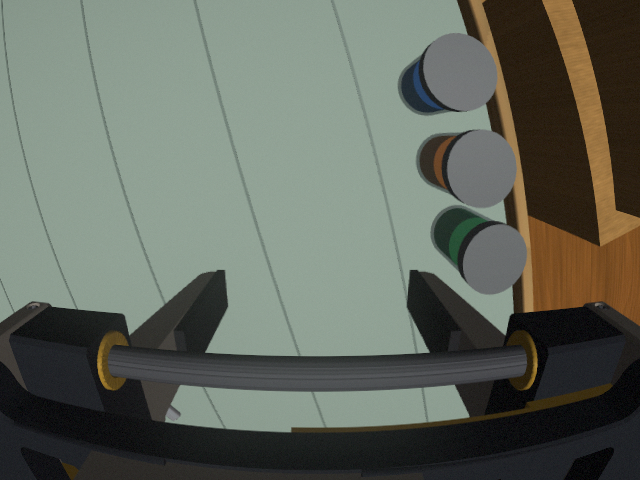

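```bash
cat > h.py <<'E'
import numpy as np,cv2
from scipy.spatial.transform import Rotation as R
def load(n): 
    d=np.load(n); return {k:d[k] for k in d.files}
def rot(q): return R.from_quat([q[1],q[2],q[3],q[0]])
def ray(c,u,v,fish=False):
    K=c["K"]; x=(np.asarray(u)-K[0,2])/K[0,0]; y=(np.asarray(v)-K[1,2])/K[1,1]
    if fish:
        r=np.hypot(x,y); s=np.where(r>1e-9,np.sin(r)/np.maximum(r,1e-9),1.)
        d=np.stack([x*s,y*s,np.cos(r)],-1)
    else: d=np.stack([x,y,np.ones_like(x)],-1)
    return rot(c["attitude"]).apply(d)
def plane(c,u,v,z,fish=False):
    d=ray(c,u,v,fish); e=np.asarray(c["eye"]); return e+d*((z-e[2])/d[...,2])[...,None]
def depth(c,u,v):
    u=np.asarray(u);v=np.asarray(v); z=c["range_z"][v.astype(int),u.astype(int)]
    d=ray(c,u.astype(float),v.astype(float)); return np.asarray(c["eye"])+d*z[...,None]
def project(c,P,fish=False):
    p=rot(c["attitude"]).inv().apply(np.asarray(P,float)-np.asarray(c["eye"])); K=c["K"]
    if fish:
        rr=np.hypot(p[...,0],p[...,1]); th=np.arctan2(rr,p[...,2]); s=th/rr
        x=p[...,0]*s;y=p[...,1]*s
    else: x=p[...,0]/p[...,2];y=p[...,1]/p[...,2]
    return np.stack([x*K[0,0]+K[0,2],y*K[1,1]+K[1,2]],-1)
def tri(c1,p1,c2,p2,f1=False,f2=False):
    d1=ray(c1,*map(float,p1),f1);d2=ray(c2,*map(float,p2),f2)
    d1/=np.linalg.norm(d1);d2/=np.linalg.norm(d2)
    e1=np.asarray(c1["eye"]);e2=np.asarray(c2["eye"])
    t=np.linalg.lstsq(np.stack([d1,-d2],1),e2-e1,rcond=None)[0]
    a=e1+t[0]*d1;b=e2+t[1]*d2
    return (a+b)/2,np.linalg.norm(a-b)
E
python3 - <<'E'
from h import *
def crop(n,x0,y0,w,h,s,o):
    im=cv2.imread(f"pics/{n}.png")[y0:y0+h,x0:x0+w]
    cv2.imwrite(f"pics/{o}.png",cv2.resize(im,None,fx=s,fy=s,interpolation=cv2.INTER_CUBIC))
crop("top0",335,175,85,100,6,"t_w"); crop("top0",195,210,65,80,7,"t_m")
crop("scene0",225,200,100,100,6,"s_w"); crop("scene0",330,250,80,95,6,"s_m")
c=load("top0.npz")
for u,v in [(350,350),(390,222),(370,240),(398,234),(355,260),(221,228),(240,240),(210,272)]:
    print(u,v,depth(c,u,v).round(1))
E
```

```text
350 350 [ 240.8 -109.6    1.6]
390 222 [ 527.1 -198.   143.6]
370 240 [ 485.9 -151.3  165.9]
398 234 [ 501.5 -215.8  133.8]
355 260 [ 454.7 -126.4   15. ]
221 228 [514.1 162.4 195.3]
240 240 [503.6 144.5  58.6]
210 272 [422.7 186.5 188.2]
```

View pics/t_w.png

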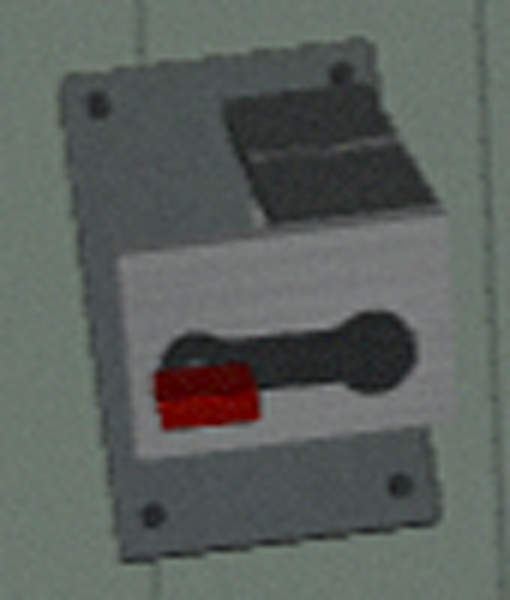

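View pics/t_m.png

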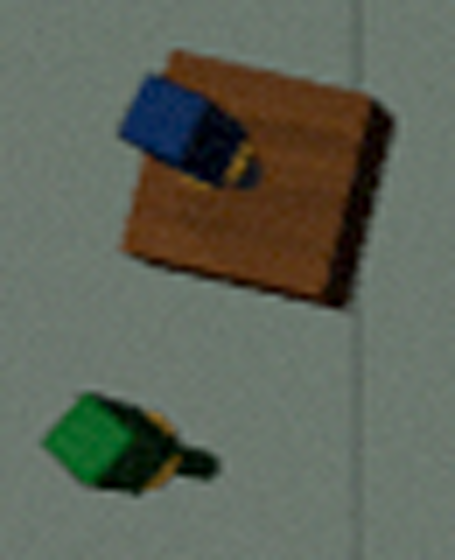

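View pics/s_w.png

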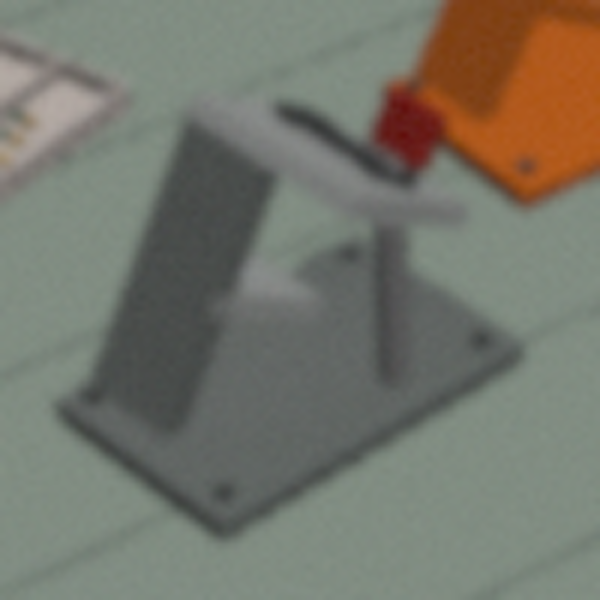

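View pics/s_m.png

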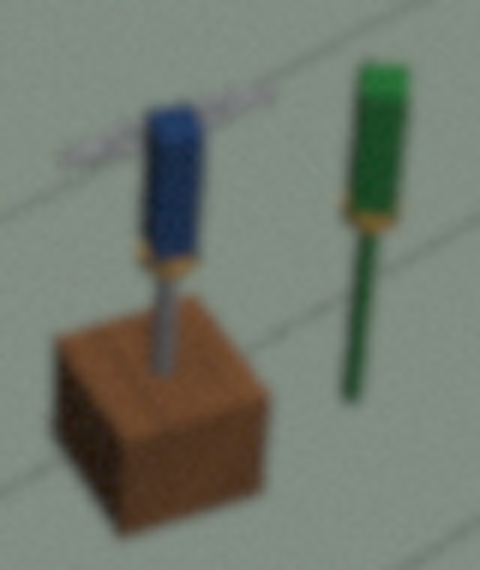

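```bash
python3 - <<'E'
from h import *
c=load("top0.npz");s=load("scene0.npz")
T=lambda x,y:(335+x/6-.4,175+y/6-.4)
# plate corners
for n,p,z in [("+47,+90",(120,257),153.5),("+47,-30",(443,213),153.5),("-35,+90",(137,458),112.5),("-35,-30",(453,420),112.5)]:
    print(n,plane(c,*T(*p),z).round(1))
for n,p in [("fl",(62,77)),("fr",(375,42)),("nl",(122,558)),("nr",(440,523))]:
    print("base",n,plane(c,*T(*p),15).round(1))
# depth fit plate plane
px=c["pixels"].astype(int)
vs,us=np.mgrid[215:252,350:412]
hsv=cv2.cvtColor(c["pixels"],cv2.COLOR_BGR2HSV)
P=depth(c,us.ravel(),vs.ravel()); g=hsv[vs.ravel(),us.ravel()]
m=(g[:,1]<40)&(g[:,2]>105)&(P[:,2]>105)
Q=P[m];cen=Q.mean(0);u_,s_,vt=np.linalg.svd(Q-cen);print("plate n",vt[2],s_,cen,m.sum(),np.degrees(np.arccos(abs(vt[2,2]))))
# red top
m=(g[:,1]>150)&(g[:,2]>80)&((g[:,0]<10)|(g[:,0]>170))
Q=P[m];print("red",Q.min(0),Q.max(0),Q.mean(0))
# blue handle
vs,us=np.mgrid[215:245,205:240];P=depth(c,us.ravel(),vs.ravel());g=hsv[vs.ravel(),us.ravel()]
m=(g[:,0]>100)&(g[:,0]<130)&(g[:,1]>130)
Q=P[m];t=Q[Q[:,2]>190];print("blue top",t.mean(0),t.min(0),t.max(0),len(t))
M=lambda x,y:(195+x/7-.4,210+y/7-.4)
for p in [(153,75),(213,100),(182,165),(120,130)]: print("blue",plane(c,*M(*p),197).round(1))
for p in [(172,50),(380,100),(330,290),(125,250)]: print("rest",plane(c,*M(*p),60).round(1))
# scene top face of handle
S=lambda x,y:(330+x/6-.4,250+y/6-.4)
print("tri top",tri(c,M(167,117),s,S(174,117)))
E
```

```text
+47,+90 [ 537.3 -120.4  153.5]
+47,-30 [ 551.  -237.6  153.5]
-35,+90 [ 467.8 -127.1  112.5]
-35,-30 [ 479.7 -244.8  112.5]
base fl [ 633.3 -106.4   15. ]
base fr [ 645.2 -234.4   15. ]
base nl [ 436.4 -125.8   15. ]
base nr [ 448.1 -253.4   15. ]
plate n [-0.99625167  0.00421223 -0.08639945] [2681.25065946 1253.76467642  801.60478191] [ 511.35703448 -183.23627281  140.71917283] 1218 85.04349643075133
red [ 474.984418   -166.22648785  123.56965747] [ 485.61738479 -133.62791949  176.60451157] [ 479.78408578 -149.887985    167.34915317]
blue top [516.64833304 167.28019854 198.15378714] [505.46876134 154.52742351 190.19856734] [528.82712223 179.10885227 202.60050446] 103
blue [530.3 171.8 197. ]
blue [522.4 153.7 197. ]
blue [502.9 162.9 197. ]
blue [513.9 181.6 197. ]
rest [559.7 193.6  60. ]
rest [541.2 123.3  60. ]
rest [477.4 140.2  60. ]
rest [492.2 209.1  60. ]
tri top (array([517.40084778, 168.21678854, 195.10481915]), np.float64(1.052478350582129))
```

```bash
cat > w.py <<'E'
from h import *
yaw=np.radians(5.6); xp=np.array([np.cos(yaw),np.sin(yaw),0]); yp=np.array([-np.sin(yaw),np.cos(yaw),0]); zw=np.array([0,0,1.])
UB=np.array([506.7,-212.8,130]); AX=-.5*xp+np.cos(np.pi/6)*zw; XU=np.cos(np.pi/6)*xp+.5*zw
RU=np.stack([XU,yp,AX],1)
def ub(x,y,z): return UB+RU@np.array([x,y,z])
def toolR(tilt,spin,side=1):
    """tool z along -axis but leaning 'tilt' deg from vertical; spin = clockwise about its axis (rad), y along +XU at 0"""
    t=np.radians(tilt); ax=-np.sin(t)*xp+np.cos(t)*zw; xu=np.cos(t)*xp+np.sin(t)*zw
    M=np.stack([yp,xu,-ax],1)
    return R.from_rotvec(-spin*ax)*R.from_matrix(M)
def delta(Rt,q): return (Rt*rot(q).inv()).as_rotvec()
E
python3 - <<'E'
from w import *
from station import arm
s=arm.observe();p=s["position"];q=s["ee_rot"]
for tilt in (15,30):
  print(tilt,delta(toolR(tilt,0.08),q).round(3))
for z in (84,150): print(ub(0,65,z).round(1),((ub(0,65,z)-p)/1000).round(3))
E
```

```text
15 [ 0.191 -0.208 -1.283]
30 [ 0.381 -0.414 -1.26 ]
[ 458.6 -152.2  202.7] [ 0.29  -0.78  -0.011]
[ 425.7 -155.4  259.9] [ 0.258 -0.783  0.046]
```

Request:
play_rows(rows=[0.03,0,0.03,0,0,-0.08,0.055,-0.025,0.055,0,0,-0.16,0.08,-0.05,0.08,0,0,-0.24,0.11,-0.075,0.1,0,0,-0.32,0.14,-0.1,0.115,0,0,-0.4,0.17,-0.125,0.13,0,0,-0.48,0.2,-0.15,0.14,0,0,-0.56,0.225,-0.18,0.15,0,0,-0.64,0.25,-0.21,0.155,0,0,-0.72,0.27,-0.24,0.155,0,0,-0.8,0.285,-0.275,0.155,0,0,-0.88,0.295,-0.31,0.155,0,0,-0.96])

```text
t: 1.15
position: [464.6, 315.6, 369.3]
ee_rot: [0.0, 0.576, 0.818, -0.0]
force: [-0.2, 0.5, 0.2]
gripper_width: 91.9
```

```bash
python3 - <<'E'
from w import *
from station import arm
s=arm.observe();p=s["position"];q=s["ee_rot"]; print(np.round(s["joints"],3))
print(delta(toolR(30,0.08),q).round(3),(np.array([430,-155,270])-p).round(0))
E
```

```text
[-0.94   0.194  0.337  1.641 -0.065  1.319 -0.249]
[ 0.136 -0.508 -0.318] [ -35. -471.  -99.]
```

Request:
play_rows(rows=[0,-0.04,0,0.011,-0.042,-0.026,0,-0.08,0,0.022,-0.085,-0.053,0,-0.12,0,0.034,-0.127,-0.08,0,-0.16,0,0.045,-0.17,-0.106,0,-0.2,0,0.057,-0.21,-0.13,0,-0.24,0,0.068,-0.254,-0.16,-0.005,-0.28,-0.015,0.08,-0.3,-0.186,-0.01,-0.32,-0.03,0.09,-0.34,-0.21,-0.015,-0.36,-0.045,0.102,-0.38,-0.24,-0.02,-0.395,-0.065,0.113,-0.424,-0.265,-0.025,-0.43,-0.08,0.125,-0.466,-0.29,-0.03,-0.465,-0.095,0.136,-0.508,-0.318])

```text
t: 2.15
position: [431.9, -149.6, 273.9]
ee_rot: [0.168, 0.676, 0.69, 0.199]
force: [1.0, -0.6, 0.2]
gripper_width: 91.9
```

```bash
cat > snap.py <<'E'
import sys
from w import *
from station import arm
def snap(cam,tag):
    c=arm.capture(cam); cv2.imwrite(f"pics/{tag}.png",c["pixels"]); np.savez(f"{tag}.npz",**c); return c
if __name__=="__main__":
    s=arm.observe(); print(s["t"],np.round(s["joints"],3),np.round(s["position"],1),np.round(s["force"],1))
    Rm=rot(s["ee_rot"]).as_matrix(); print("tool z",Rm[:,2].round(3),"y",Rm[:,1].round(3))
    snap(sys.argv[1],sys.argv[2])
E
python3 snap.py wrist w1
```

```text
2.15 [-0.391 -0.295  0.721  2.349 -0.054  0.536  0.416] [ 431.9 -149.6  273.9] [ 1.  -0.6  0.2]
tool z [ 0.5    0.047 -0.865] y [0.865 0.007 0.501]
```

View pics/w1.png

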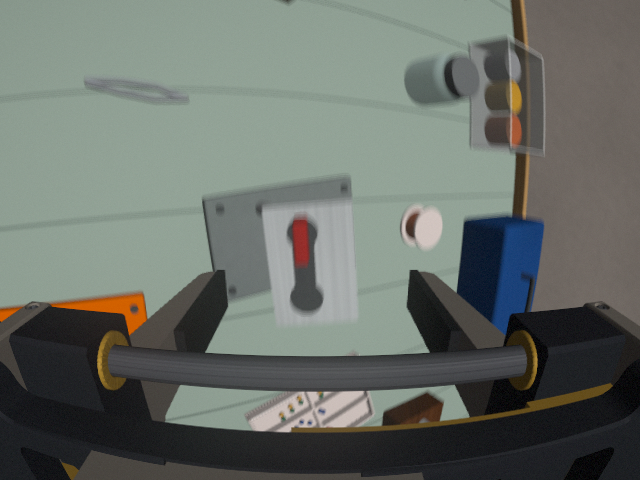

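```bash
python3 snap.py wrist w2; python3 - <<'E'
from w import *
c=load("w2.npz")
for n,p in {"c++":(47,90,0),"c+-":(47,-30,0),"c-+":(-35,90,0),"c--":(-35,-30,0),"bore":(0,0,5),"pivtop":(0,65,42)}.items():
    print(n,project(c,ub(*p),True).round(1))
im=cv2.imread("pics/w2.png")[165:340,190:370]
cv2.imwrite("pics/w2c.png",cv2.resize(im,None,fx=3.4,fy=3.4,interpolation=cv2.INTER_CUBIC))
E
```

```text
2.2 [-0.391 -0.295  0.741  2.354 -0.055  0.534  0.424] [ 428.  -156.3  270.4] [-3.5 -3.9 -4.1]
tool z [ 0.498  0.043 -0.866] y [ 0.867 -0.005  0.498]
c++ [359.3 189. ]
c+- [366.3 311. ]
c-+ [267.6 197.3]
c-- [283.3 317.9]
bore [315.8 289.5]
pivtop [308.2 232.5]
```

View pics/w2c.png

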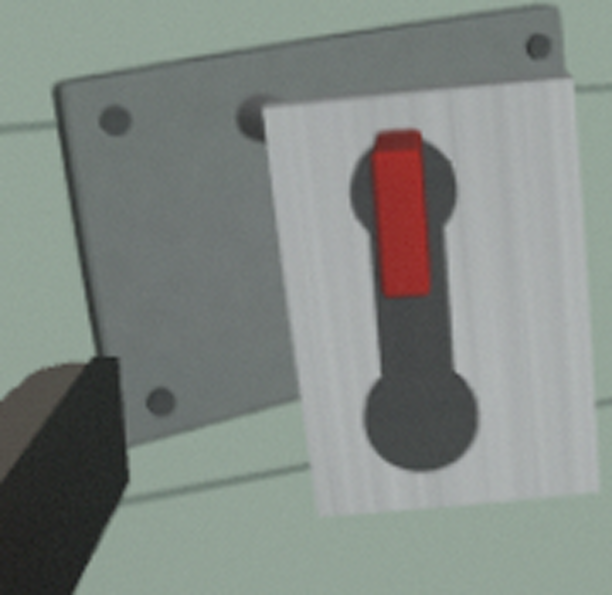

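```bash
sed -i 's/UB=np.array.*; AX/UB=np.array([506.7,-212.2,130]); AX/' w.py; python3 - <<'E'
from w import *
from station import arm
s=arm.observe();p=s["position"];q=s["ee_rot"];print(p)
for z in (60,14): print(z,((ub(0,65,z)-p)/1000).round(4),delta(toolR(30,0.05),q).round(4))
E
```

```text
[ 429.38147013 -152.45194572  271.76009609]
60 [ 0.0411  0.002  -0.0898] [-0.0161 -0.0042  0.0335]
14 [ 0.064   0.0043 -0.1296] [-0.0161 -0.0042  0.0335]
```

Request:
play_rows(rows=[0.01,0,-0.022,0,0,0.01,0.02,0,-0.045,0,0,0.01,0.03,0,-0.067,0,0,0.02,0.041,0,-0.09,0,0,0.02,0.041,0,-0.09,0,0,0.02,0.041,0,-0.09,0,0,0.02])

```text
t: 2.75
position: [469.9, -147.7, 192.5]
ee_rot: [0.165, 0.669, 0.698, 0.198]
force: [-0.7, 0.2, 0.1]
gripper_width: 91.9
```

```bash
cat > st.py <<'E'
from w import *
from station import arm
s=arm.observe();p=s["position"];q=s["ee_rot"]; Rm=rot(q).as_matrix()
print(s["t"],"q",np.round(s["joints"],3),"p",np.round(p,1),"F",np.round(s["force"],1),"w",s["gripper_width"])
print("tool in ub:",(RU.T@(p-UB)).round(1),"z",(RU.T@Rm[:,2]).round(3),"y",(RU.T@Rm[:,1]).round(3))
E
python3 st.py
```

```text
2.75 q [-1.141 -0.257  1.488  2.399  0.03   0.301  0.421] p [ 469.9 -147.7  192.5] F [-0.7  0.2  0.1] w 91.8579660688807
tool in ub: [ 5.  67.8 69.2] z [-0.002  0.006 -1.   ] y [ 0.998 -0.057 -0.003]
```

Request:
play_rows(rows=[0,0,0,0,0,0,0,0,0,0,0,0,0,0,0,0,0,0])

```text
t: 3.0
position: [470.1, -147.3, 193.8]
ee_rot: [0.166, 0.668, 0.697, 0.199]
force: [-0.3, -0.7, 0.3]
gripper_width: 91.9
```

```bash
python3 st.py
```

```text
3.0 q [-1.13  -0.257  1.478  2.399  0.016  0.302  0.434] p [ 470.1 -147.3  193.8] F [-0.3 -0.7  0.3] w 91.85476820349078
tool in ub: [ 5.8 68.2 70.3] z [ 0.001  0.008 -1.   ] y [ 0.998 -0.057  0.   ]
```

```bash
cat >> w.py <<'E'
def tooltilt(tilt): 
    t=np.radians(tilt); return np.sin(t)*xp-np.cos(t)*zw
def tcp_for(x,y,z,tilt): return ub(x,y,z)+19*tooltilt(tilt)
E
cat > tgt.py <<'E'
# usage: tgt.py x y z tilt spin  -> grasp point at ub coords
import sys
from w import *
from station import arm
s=arm.observe();p=s["position"];q=s["ee_rot"]
a=list(map(float,sys.argv[1:])); T=tcp_for(*a[:4])
print("tcp",T.round(1),"shift",((T-p)/1000).round(4),"rot",delta(toolR(a[3],a[4]),q).round(4))
E
python3 tgt.py 0 65 80 20 0.05;python3 tgt.py 0 65 33 20 0.05
```

```text
tcp [ 467.  -150.8  181.4] shift [-0.0031 -0.0035 -0.0124] rot [-0.0274  0.1733  0.0031]
tcp [ 490.4 -148.5  140.7] shift [ 0.0203 -0.0012 -0.0531] rot [-0.0274  0.1733  0.0031]
```

Request:
play_rows(rows=[-0.007,-0.004,0.0,-0.014,0.087,0.002,-0.007,-0.004,0.0,-0.027,0.173,0.003,-0.007,-0.004,0.0,-0.027,0.173,0.003,-0.007,-0.004,0,-0.027,0.173,0.003,-0.007,-0.004,0,-0.027,0.173,0.003], gripper=0.045)

```text
t: 3.42
position: [462.4, -151.7, 194.3]
ee_rot: [0.114, 0.68, 0.712, 0.132]
force: [-0.9, 0.1, -0.9]
gripper_width: 60.6
```

```bash
python3 st.py; python3 tgt.py 0 65 33 20 0.05
```

```text
3.4167 q [-1.283 -0.306  1.542  2.3    0.332  0.543  0.097] p [ 462.4 -151.7  194.3] F [-0.9  0.1 -0.9] w 60.59928782497637
tool in ub: [-0.9 64.6 74.8] z [-0.172  0.    -0.985] y [ 0.984 -0.051 -0.172]
tcp [ 490.4 -148.5  140.7] shift [ 0.0281  0.0032 -0.0536] rot [-0.0005  0.0015  0.0009]
```

Request:
play_rows(rows=[0.007,0.001,-0.013,0,0,0,0.014,0.002,-0.027,0,0,0,0.021,0.003,-0.04,0,0,0,0.028,0.003,-0.054,0,0,0,0.028,0.003,-0.054,0,0,0,0.028,0.003,-0.054,0,0,0])

```text
t: 3.92
position: [456.0, -135.5, 178.4]
ee_rot: [0.121, 0.68, 0.711, 0.131]
force: [-0.2, 0.2, -0.1]
gripper_width: 45.1
```

```bash
python3 st.py; python3 tgt.py 0 65 33 20 0.05; python3 snap.py wrist w3
```

```text
3.9167 q [-1.317 -0.306  1.544  2.35   0.412  0.484 -0.013] p [ 456.  -135.5  178.4] F [-0.2  0.2 -0.1] w 45.140390655141225
tool in ub: [-13.1  81.3  63.4] z [-0.163 -0.013 -0.986] y [ 0.985 -0.052 -0.163]
tcp [ 490.4 -148.5  140.7] shift [ 0.0344 -0.013  -0.0376] rot [0.0103 0.0114 0.006 ]
3.9167 [-1.317 -0.306  1.544  2.35   0.412  0.484 -0.013] [ 456.  -135.5  178.4] [-0.2  0.2 -0.1]
tool z [ 0.351  0.022 -0.936] y [0.935 0.04  0.352]
```

View pics/w3.png

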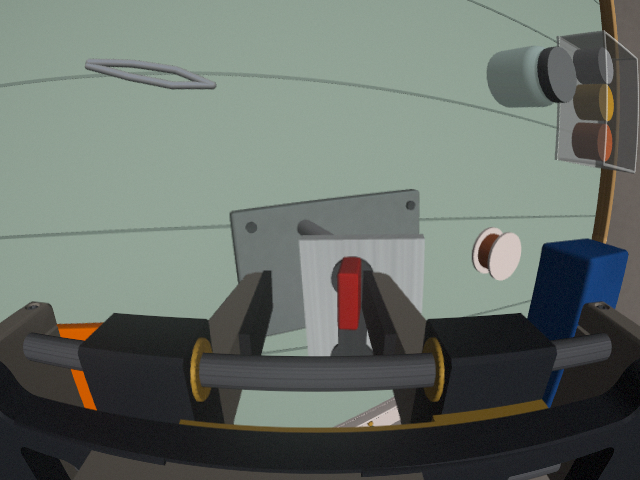

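```bash
python3 - <<'E'
from w import *
from station import arm
s=arm.observe();q=s["ee_rot"]
for az in (0,30): 
    a=np.radians(az); ty=np.array([np.cos(a),np.sin(a),0]);tz=np.array([0,0,-1.]);M=np.stack([np.cross(ty,tz),ty,tz],1)
    print(az,delta(R.from_matrix(M),q).round(3))
E
```

```text
0 [-0.014  0.36  -0.043]
30 [-0.108  0.347  0.475]
```

Joint limits (q2, q3) pin this posture, so I back out and come in again with a better elbow posture.

Request:
play_rows(rows=[0,0.01,0.03,-0.01,0.04,0.04,0,0.03,0.06,-0.02,0.08,0.08,0,0.06,0.09,-0.03,0.11,0.13,0,0.09,0.12,-0.04,0.14,0.18,0,0.125,0.14,-0.05,0.18,0.23,0,0.16,0.15,-0.06,0.21,0.28,0.005,0.195,0.155,-0.07,0.25,0.33,0.01,0.23,0.16,-0.08,0.28,0.38,0.015,0.265,0.165,-0.09,0.31,0.42,0.02,0.3,0.17,-0.1,0.33,0.45,0.02,0.335,0.17,-0.108,0.347,0.475,0.02,0.37,0.17,-0.108,0.347,0.475])

```text
t: 4.97
position: [477.2, 237.6, 348.2]
ee_rot: [0.0, 0.498, 0.867, -0.0]
force: [0.7, -0.3, 0.5]
gripper_width: 45.1
```

```bash
python3 st.py
```

```text
4.9667 q [-1.389  0.203  1.02   1.766 -0.18   1.273  0.202] p [477.2 237.6 348.2] F [ 0.7 -0.3  0.5] w 45.13660473538468
tool in ub: [121.6 450.5 181.7] z [-0.5   -0.001 -0.866] y [ 0.787  0.416 -0.455]
```

```bash
cat > kin.py <<'E'
from h import *
from scipy.optimize import least_squares
D=[ # q, p, toolz,y
([-1.352,.4684,-.0116,1.6036,.006,1.0714,-.0563],[168.15,627.26,213.64],[0,0,-1]),
([-.94,.194,.337,1.641,-.065,1.319,-.249],[464.6,315.6,369.3],[0,0,-1]),
([-.391,-.295,.721,2.349,-.054,.536,.416],[431.9,-149.6,273.9],[.5,.047,-.865]),
([-.391,-.295,.741,2.354,-.055,.534,.424],[428,-156.3,270.4],[.498,.043,-.866]),
([-1.13,-.257,1.478,2.399,.016,.302,.434],[470.1,-147.3,193.8],None),
([-1.283,-.306,1.542,2.3,.332,.543,.097],[462.4,-151.7,194.3],None),
([-1.317,-.306,1.544,2.35,.412,.484,-.013],[456,-135.5,178.4],[.351,.022,-.936]),
([-1.389,.203,1.02,1.766,-.18,1.273,.202],[477.2,237.6,348.2],[0,0,-1])]
def fk(q,P,S):
    h,a,b,c,x0,y0,yaw=P[:7]
    ax=["z","y","z","y","z","y","z"]; off=[np.array([x0,y0,h]),0,0,a,0,b,0]
    Rr=R.from_euler("z",yaw); p=np.zeros(3)
    L=[(0,0,h),(0,0,0),(0,0,a),(P[7],0,0),(0,0,b-0),(0,0,0),(0,0,c)]
    p=np.array([x0,y0,h],float)
    for i in range(7):
        Rr=Rr*R.from_euler(ax[i],S[i]*q[i])
        if i==2: p=p+Rr.apply([P[7],0,a])
        if i==4: p=p+Rr.apply([P[8],0,b])
        if i==6: p=p+Rr.apply([0,0,c])
    return p,Rr
if __name__=="__main__":
    import itertools
    best=[]
    for s in itertools.product([1,-1],repeat=3):
        S=[s[0],1,s[1],1,s[2],1,1]
        def f(P):
            r=[]
            for q,p,z in D:
                pp,Rr=fk(q,P,S); r+=list((pp-p)/3)
                if z is not None: r+=list((Rr.apply([0,0,1])-z)*100)
            return r
        o=least_squares(f,[360,450,450,350,0,0,0,0,0])
        best.append((o.cost,S,o.x.round(2)))
    for b in sorted(best,key=lambda t:t[0])[:3]: print(b)
E
python3 kin.py
```

```text
(np.float64(17.629729425412403), [-1, 1, -1, 1, -1, 1, 1], array([ 2.2799e+02,  5.0867e+02,  4.4915e+02,  2.7996e+02,  2.8730e+01,
       -8.5200e+00, -1.0000e-02,  1.0000e+01, -3.7080e+01]))
(np.float64(1425.1680134101819), [-1, 1, -1, 1, 1, 1, 1], array([ 1.4744e+02,  3.3676e+02,  3.7654e+02,  1.4600e+02,  1.6660e+01,
        3.6370e+01, -5.0000e-02,  6.5410e+01, -1.4359e+02]))
(np.float64(7853.175632883274), [1, 1, 1, 1, 1, 1, 1], array([ 2.7358e+02, -6.7711e+02, -5.5020e+01, -8.3700e+02,  6.6672e+02,
        2.7587e+02,  7.2000e-01, -2.1190e+01,  2.1916e+02]))
```

```bash
cat > sim.py <<'E'
from kin import *; from w import *
S=[-1,1,-1,1,-1,1,-1];P=np.array([228,508.7,449.2,280,28.7,-8.5,-.01,10,-37.1])
lo=np.array([-2.53,-.31,-1.57,.28,-1.29,.15,-2.92]);hi=np.array([2.53,2.02,1.55,2.44,4.43,1.84,2.92])
def ikfree(p,Rt,q0,w=.0,qp=None):
    qp=q0 if qp is None else qp
    f=lambda q:(lambda pp,Rr:np.r_[(pp-p)/1000*3,(Rt*Rr.inv()).as_rotvec(),w*(q-qp)])(*fk(q,P,S))
    o=least_squares(f,np.clip(q0,lo+.01,hi-.01),bounds=(lo,hi)); return o.x,np.linalg.norm(f(o.x)[:6])
def step(q,p,Rt):  # DLS follow
    for _ in range(3):
        q,_e=ikfree(p,Rt,q,w=1e-3)
    return q
def path(q,wps,n=10):
    p,Rr=fk(q,P,S)
    for (p2,R2) in wps:
        rv=(R2*Rr.inv()).as_rotvec(); 
        for k in range(1,n+1):
            q=step(q,p+(p2-p)*k/n,R.from_rotvec(rv*k/n)*Rr)
        p,Rr=p2,R2
        print(np.round(p2),q.round(3),"err",np.round(np.linalg.norm(fk(q,P,S)[0]-p2),1))
    return q
def down(az):
    a=np.radians(az); ty=np.array([np.cos(a),np.sin(a),0]);tz=np.array([0,0,-1.]);return R.from_matrix(np.stack([np.cross(ty,tz),ty,tz],1))
E
python3 - <<'E'
from sim import *
q=np.array([-1.389,.203,1.02,1.766,-.18,1.273,.202])
p,Rr=fk(q,P,S);print(p.round(1),Rr.as_matrix()[:,1].round(2))
print("direct IK tilt20 spins:")
for sp in (0.05,.7,1.5,1.8):
  for q3 in (0,.5,):
    x,e=ikfree(tcp_for(0,65,33,20),toolR(20,sp),np.array([.2,.1,q3,2.2,0,.4,-sp]),w=1e-3);print(sp,x.round(2),e.round(4))
pol=lambda r,az,z:np.array([r*np.cos(np.radians(az)),r*np.sin(np.radians(az)),z])
print("A");path(q,[(pol(750,26,350),down(30)),(pol(750,-17,350),down(-10)),(pol(560,-17,350),down(-10)),(tcp_for(0,65,90,0),toolR(0,.05)),(tcp_for(0,65,80,20),toolR(20,.05)),(tcp_for(0,65,33,20),toolR(20,.05)),(tcp_for(0,65,33,20),toolR(20,.7)),(tcp_for(0,65,33,20),toolR(20,1.7))])
E
```

```text
[476.3 231.7 348.8] [-0.49  0.87 -0.  ]
direct IK tilt20 spins:
0.05 [ 0.23  0.15  0.11  2.31 -0.43  0.4  -0.79] 0.0
0.05 [ 0.01  0.16  0.35  2.3  -0.52  0.42 -0.72] 0.0
0.7 [ 0.23  0.15  0.11  2.31 -0.43  0.4  -1.44] 0.0
0.7 [ 0.01  0.16  0.35  2.3  -0.52  0.42 -1.37] 0.0
1.5 [ 0.23  0.15  0.11  2.31 -0.43  0.4  -2.24] 0.0
1.5 [ 0.01  0.16  0.35  2.3  -0.52  0.42 -2.17] 0.0
1.8 [ 0.23  0.15  0.11  2.31 -0.43  0.4  -2.54] 0.0
1.8 [ 0.01  0.16  0.35  2.3  -0.52  0.42 -2.47] 0.0
A
[674. 329. 350.] [-1.029  0.788  1.116  1.128 -0.691  1.591 -1.119] err 0.0
[ 717. -219.  350.] [-0.285  0.807  1.192  1.155 -0.736  1.606 -1.004] err 0.0
[ 536. -164.  350.] [-0.762  0.543  1.488  1.703 -0.548  1.415 -0.928] err 0.0
[ 456. -152.  189.] [-0.82   0.506  1.399  2.113 -0.595  1.021 -0.619] err 0.0
[ 467. -151.  181.] [-0.931  0.275  1.43   2.291 -0.802  0.657 -0.448] err 0.0
[ 490. -148.  141.] [-0.697  0.368  1.173  2.28  -0.983  0.619 -0.317] err 0.0
[ 490. -148.  141.] [-0.762  0.471  1.294  2.272 -1.099  0.718 -0.871] err 0.0
[ 490. -148.  141.] [-0.799  0.636  1.426  2.262 -1.237  0.884 -1.764] err 0.0
```

```bash
sed -i 's/    return p,Rr$/    return p,Rr*R.from_euler("z",np.pi\/2)/' kin.py
cat > /tmp/a.py <<'E'
from sim import *
q=np.array([-1.389,.203,1.02,1.766,-.18,1.273,.202])
p,Rr=fk(q,P,S);print(p.round(1),Rr.as_matrix()[:,1].round(2))
pol=lambda r,az,z:np.array([r*np.cos(np.radians(az)),r*np.sin(np.radians(az)),z])
fin=[(tcp_for(0,65,100,0),toolR(0,.05)),(tcp_for(0,65,80,20),toolR(20,.05)),(tcp_for(0,65,33,20),toolR(20,.05)),(tcp_for(0,65,33,20),toolR(20,.7)),(tcp_for(0,65,33,20),toolR(20,1.7))]
print("A");path(q,[(pol(750,26,350),down(30)),(pol(750,-17,350),down(-10)),(pol(560,-17,350),down(-10))]+fin)
print("B");path(q,[(pol(420,60,400),down(60)),(pol(750,26,350),down(30)),(pol(750,-17,350),down(-10)),(pol(560,-17,250),down(-10))]+fin)
print("C");path(q,[(np.array([470,0,300]),down(10))]+fin)
E
python3 /tmp/a.py
```

```text
[476.3 231.7 348.8] [ 0.87  0.49 -0.  ]
A
[674. 329. 350.] [-0.934  0.682  0.837  1.138 -0.488  1.513  0.341] err 0.0
[ 717. -219.  350.] [-0.224  0.715  0.982  1.164 -0.577  1.536  0.481] err 0.0
[ 536. -164.  350.] [-0.671  0.341  1.206  1.711 -0.328  1.318  0.435] err 0.0
[ 451. -152.  198.] [-0.703  0.274  1.153  2.123 -0.314  0.929  0.685] err 0.0
[ 467. -151.  181.] [-0.694  0.096  1.104  2.305 -0.507  0.538  0.857] err 0.0
[ 490. -148.  141.] [-0.518  0.251  0.932  2.291 -0.797  0.511  1.095] err 0.0
[ 490. -148.  141.] [-0.63   0.309  1.075  2.285 -0.899  0.564  0.533] err 0.0
[ 490. -148.  141.] [-0.753  0.452  1.275  2.273 -1.08   0.699 -0.316] err 0.0
B
[210. 364. 400.] [-1.813 -0.107  0.626  1.862  0.064  1.367 -0.146] err 0.0
[674. 329. 350.] [-0.917  0.67   0.797  1.139 -0.461  1.505  0.326] err 0.0
[ 717. -219.  350.] [-0.213  0.703  0.951  1.165 -0.555  1.527  0.468] err 0.0
[ 536. -164.  250.] [-0.595  0.412  1.108  1.863 -0.41   1.12   0.5  ] err 0.0
[ 451. -152.  198.] [-0.685  0.263  1.128  2.123 -0.298  0.926  0.67 ] err 0.0
[ 467. -151.  181.] [-0.671  0.092  1.078  2.305 -0.497  0.536  0.848] err 0.0
[ 490. -148.  141.] [-0.504  0.246  0.915  2.292 -0.787  0.507  1.086] err 0.0
[ 490. -148.  141.] [-0.617  0.301  1.058  2.286 -0.886  0.557  0.522] err 0.0
[ 490. -148.  141.] [-0.747  0.439  1.261  2.274 -1.067  0.687 -0.327] err 0.0
C
[470   0 300] [-1.226  0.049  1.229  1.991 -0.051  1.135  0.209] err 0.0
[ 451. -152.  198.] [-0.716  0.283  1.171  2.122 -0.326  0.933  0.697] err 0.0
[ 467. -151.  181.] [-0.711  0.1    1.123  2.304 -0.515  0.54   0.865] err 0.0
[ 490. -148.  141.] [-0.528  0.255  0.944  2.291 -0.805  0.515  1.102] err 0.0
[ 490. -148.  141.] [-0.639  0.316  1.087  2.285 -0.909  0.57   0.541] err 0.0
[ 490. -148.  141.] [-0.758  0.461  1.284  2.272 -1.09   0.708 -0.308] err 0.0
```

```bash
python3 - <<'E'
from sim import *
from station import arm
s=arm.observe();print(s["position"]);q=s["ee_rot"]
print(delta(toolR(0,.05),q).round(3), tcp_for(0,65,100,0)-s["position"])
E
```

```text
[477.15350754 237.57219913 348.15613128]
[ 0.001 -0.    -0.479] [ -26.55776602 -389.96156312 -150.5535909 ]
```

Request:
play_rows(rows=[0,-0.035,0,0,0,-0.04,0,-0.07,-0.01,0,0,-0.08,0,-0.105,-0.02,0,0,-0.12,0,-0.14,-0.03,0,0,-0.16,0,-0.175,-0.04,0,0,-0.2,0,-0.21,-0.05,0,0,-0.25,-0.005,-0.24,-0.065,0,0,-0.3,-0.01,-0.27,-0.085,0,0,-0.35,-0.015,-0.3,-0.105,0,0,-0.4,-0.02,-0.33,-0.125,0,0,-0.44,-0.024,-0.36,-0.14,0,0,-0.479,-0.027,-0.39,-0.15,0,0,-0.479])

```text
t: 5.97
position: [448.8, -156.2, 196.8]
ee_rot: [-0.001, 0.691, 0.723, -0.0]
force: [1.2, -0.4, 0.1]
gripper_width: 45.0
```

```bash
python3 st.py; python3 tgt.py 0 65 80 20 .05
```

```text
5.9667 q [-0.691  0.327  1.153  2.085 -0.367  0.954  0.706] p [ 448.8 -156.2  196.8] F [ 1.2 -0.4  0.1] w 44.98254821271532
tool in ub: [-11.8  61.4  84. ] z [-0.501  0.    -0.865] y [ 0.864 -0.053 -0.5  ]
tcp [ 467.  -150.8  181.4] shift [ 0.0182  0.0054 -0.0154] rot [ 0.0332 -0.3488  0.0028]
```

Request:
play_rows(rows=[0.005,0.001,-0.004,0.008,-0.087,0.001,0.009,0.003,-0.008,0.016,-0.174,0.001,0.014,0.004,-0.012,0.025,-0.262,0.002,0.018,0.005,-0.015,0.033,-0.349,0.003,0.018,0.005,-0.015,0.033,-0.349,0.003,0.018,0.005,-0.015,0.033,-0.349,0.003])

```text
t: 6.47
position: [467.2, -150.3, 183.6]
ee_rot: [0.113, 0.68, 0.713, 0.132]
force: [0.2, -0.5, -0.5]
gripper_width: 44.6
```

```bash
python3 st.py; python3 tgt.py 0 65 33 20 .05
```

```text
6.4667 q [-0.67   0.118  1.106  2.296 -0.547  0.549  0.9  ] p [ 467.2 -150.3  183.6] F [ 0.2 -0.5 -0.5] w 44.60990165971846
tool in ub: [-2.  65.5 63.1] z [-0.173  0.001 -0.985] y [ 0.984 -0.051 -0.173]
tcp [ 490.4 -148.5  140.7] shift [ 0.0233  0.0018 -0.0429] rot [-0.0008  0.0006  0.0003]
```

Request:
play_rows(rows=[0.006,0,-0.011,0,0,0,0.012,0.001,-0.022,0,0,0,0.018,0.001,-0.033,0,0,0,0.023,0.002,-0.043,0,0,0,0.023,0.002,-0.043,0,0,0,0.023,0.002,-0.043,0,0,0])

```text
t: 6.97
position: [491.4, -148.6, 140.4]
ee_rot: [0.114, 0.679, 0.714, 0.131]
force: [-0.4, -0.7, 0.1]
gripper_width: 44.8
```

```bash
python3 st.py; python3 tgt.py 0 65 33 20 .05;python3 snap.py wrist w4
```

```text
6.9667 q [-0.49   0.284  0.935  2.284 -0.857  0.522  1.161] p [ 491.4 -148.6  140.4] F [-0.4 -0.7  0.1] w 44.76494145705081
tool in ub: [-2.7 64.8 13.5] z [-0.174 -0.002 -0.985] y [ 0.984 -0.048 -0.174]
tcp [ 490.4 -148.5  140.7] shift [-0.001   0.0001  0.0004] rot [ 0.0025 -0.0003 -0.0017]
6.9667 [-0.49   0.284  0.935  2.284 -0.857  0.522  1.161] [ 491.4 -148.6  140.4] [-0.4 -0.7  0.1]
tool z [ 0.34   0.032 -0.94 ] y [0.939 0.044 0.341]
```

View pics/w4.png

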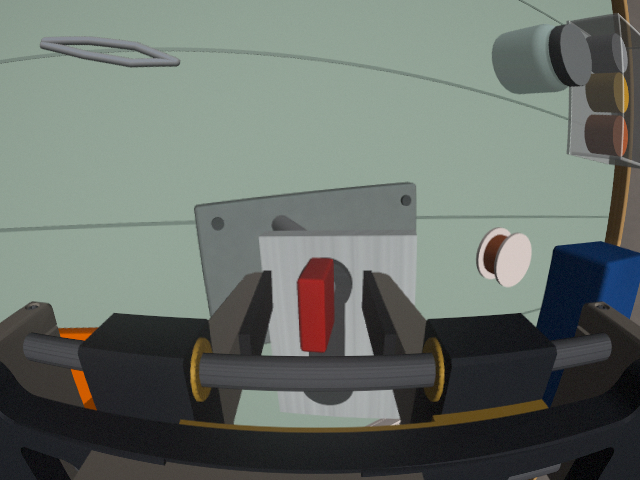

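Request:
play_rows(rows=[0,0,0,0,0,0,0,0,0,0,0,0,0,0,0,0,0,0,0,0,0,0,0,0,0,0,0,0,0,0,0,0,0,0.041,0.004,-0.113,0,0,0,0.082,0.008,-0.226,0,0,0,0.122,0.012,-0.338,0,0,0,0.163,0.016,-0.451,0,0,0,0.163,0.016,-0.451], gripper=0.018, squeeze=10)

```text
t: 7.85
position: [491.5, -148.1, 141.1]
ee_rot: [0.08, 0.83, 0.53, 0.155]
force: [1.1, 1.7, 1.2]
gripper_width: 17.7
```

```bash
python3 st.py; python3 tgt.py 0 65 33 20 1.3;python3 snap.py wrist w5
```

```text
7.85 q [-0.579  0.319  1.05   2.288 -0.931  0.56   0.747] p [ 491.5 -148.1  141.1] F [1.1 1.7 1.2] w 17.731144640599595
tool in ub: [-2.1 65.3 14. ] z [-0.171 -0.002 -0.985] y [ 0.85  -0.507 -0.147]
tcp [ 490.4 -148.5  140.7] shift [-0.0011 -0.0004 -0.0004] rot [ 0.2642  0.0274 -0.7215]
7.85 [-0.579  0.319  1.05   2.288 -0.931  0.56   0.747] [ 491.5 -148.1  141.1] [1.1 1.7 1.2]
tool z [ 0.343  0.032 -0.939] y [ 0.855 -0.425  0.298]
```

View pics/w5.png

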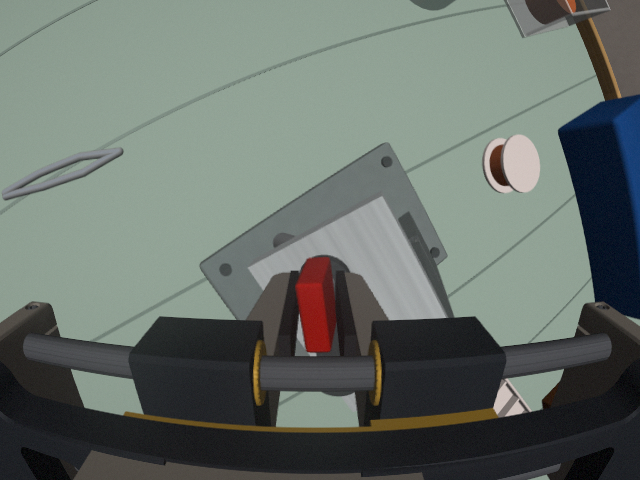

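The bar turns with the jaws (red bar at (318,305) stays between the fingers, plate rotated beneath). I continue.

Request:
play_rows(rows=[0,0,0,0.041,0.004,-0.113,0,0,0,0.082,0.008,-0.226,0,0,0,0.122,0.012,-0.338,0,0,0,0.163,0.016,-0.451,0,0,0,0.204,0.02,-0.564,0,0,0,0.245,0.024,-0.677,0,0,0,0.286,0.028,-0.79,0,0,0,0.31,0.03,-0.86,0,0,0,0.33,0.032,-0.92,0,0,0,0.33,0.032,-0.92])

```text
t: 8.73
position: [491.4, -149.3, 141.0]
ee_rot: [0.001, 0.982, 0.08, 0.173]
force: [3.3, -1.7, 1.7]
gripper_width: 18.4
```

```bash
python3 st.py; python3 tgt.py 0 65 33 20 1.6;python3 snap.py wrist w6
```

```text
8.7333 q [-0.72   0.441  1.268  2.292 -1.085  0.682 -0.087] p [ 491.4 -149.3  141. ] F [ 3.3 -1.7  1.7] w 18.353922392511098
tool in ub: [-2.4 64.  14.1] z [-0.175 -0.007 -0.985] y [ 0.066 -0.998 -0.004]
tcp [ 490.4 -148.5  140.7] shift [-0.001   0.0009 -0.0003] rot [ 0.039   0.0024 -0.0866]
8.7333 [-0.72   0.441  1.268  2.292 -1.085  0.682 -0.087] [ 491.4 -149.3  141. ] [ 3.3 -1.7  1.7]
tool z [ 0.34   0.026 -0.94 ] y [ 0.156 -0.987  0.029]
```

View pics/w6.png

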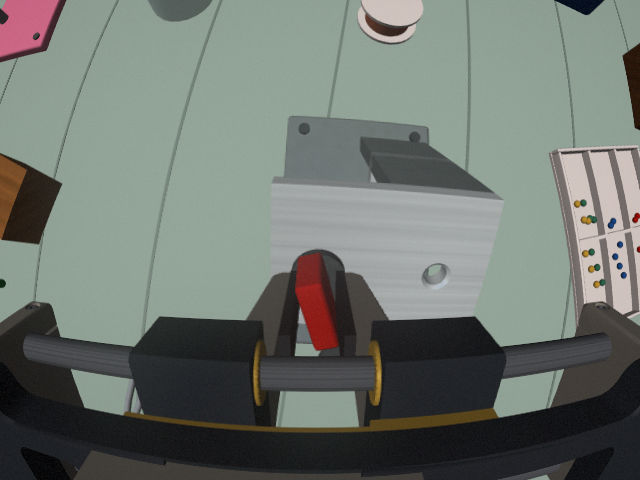

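Request:
play_rows(rows=[0,0,0,0.031,0.003,-0.085,0,0,0,0.065,0.006,-0.17,0,0,0,0.095,0.009,-0.255,0,0,0,0.095,0.009,-0.255])

```text
t: 9.12
position: [491.3, -149.6, 141.1]
ee_rot: [-0.024, 0.983, -0.054, 0.171]
force: [3.3, -3.2, 3.7]
gripper_width: 20.0
```

```bash
python3 st.py; python3 snap.py wrist w7
```

```text
9.1167 q [-0.741  0.484  1.316  2.291 -1.127  0.73  -0.322] p [ 491.3 -149.6  141.1] F [ 3.3 -3.2  3.7] w 20.045401295148746
tool in ub: [-2.4 63.8 14.2] z [-0.175 -0.004 -0.985] y [-0.201 -0.979  0.04 ]
9.1167 [-0.741  0.484  1.316  2.291 -1.127  0.73  -0.322] [ 491.3 -149.6  141.1] [ 3.3 -3.2  3.7]
tool z [ 0.339  0.029 -0.94 ] y [-0.098 -0.993 -0.066]
```

View pics/w7.png

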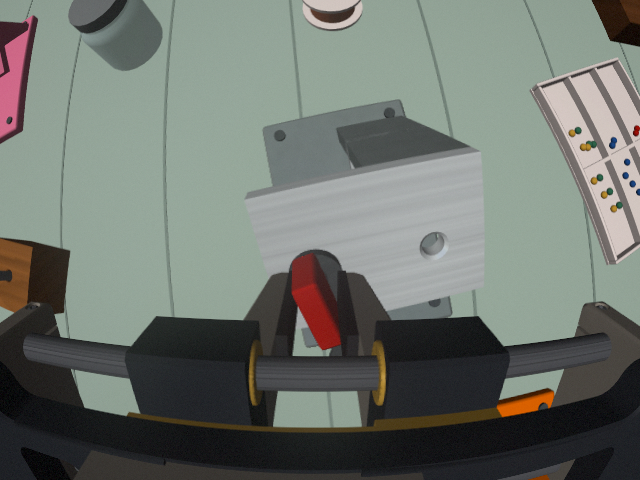

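Request:
play_rows(rows=[0,0,0,-0.03,-0.003,0.08,0,0,0,-0.03,-0.003,0.08,0,0,0,-0.03,-0.003,0.08,0,0,0,-0.03,-0.003,0.08,-0.008,-0.001,0.018,-0.03,-0.003,0.08,-0.018,-0.002,0.038,-0.03,-0.003,0.08,-0.026,-0.003,0.06,-0.03,-0.003,0.08,-0.036,-0.003,0.09,-0.03,-0.003,0.08,-0.036,-0.003,0.12,-0.03,-0.003,0.08,-0.036,-0.003,0.12,-0.03,-0.003,0.08], gripper=0.05)

```text
t: 10.0
position: [443.4, -138.7, 208.2]
ee_rot: [-0.033, 0.989, -0.012, 0.141]
force: [-0.7, 0.1, -0.8]
gripper_width: 49.8
```

```bash
python3 st.py; python3 snap.py wrist w8;python3 -c "
from snap import *
snap('top','t8');snap('scene','s8')
im=cv2.imread('pics/t8.png')[175:275,335:420];cv2.imwrite('pics/t8c.png',cv2.resize(im,None,fx=6,fy=6,interpolation=2))"
```

```text
10.0 q [-0.878 -0.034  1.25   2.275 -0.215  0.647 -1.062] p [ 443.4 -138.7  208.2] F [-0.7  0.1 -0.8] w 49.789864510577715
tool in ub: [-9.2 79.3 95.6] z [-0.233  0.035 -0.972] y [-0.131 -0.991 -0.004]
10.0 [-0.878 -0.034  1.25   2.275 -0.215  0.647 -1.062] [ 443.4 -138.7  208.2] [-0.7  0.1 -0.8]
tool z [ 0.279  0.062 -0.958] y [-0.014 -0.998 -0.069]
```

View pics/w8.png

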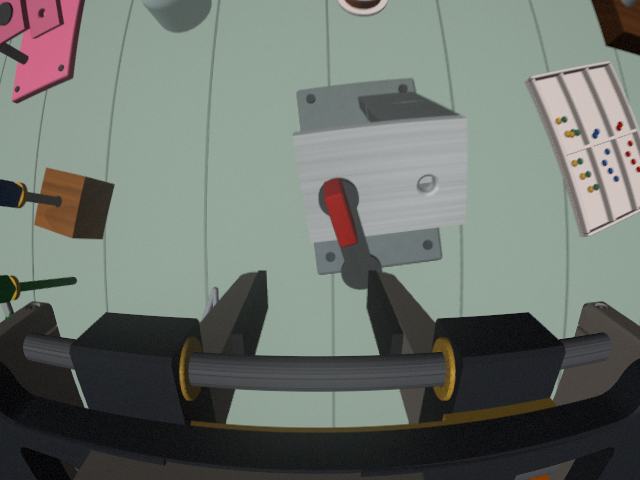

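View pics/t8c.png

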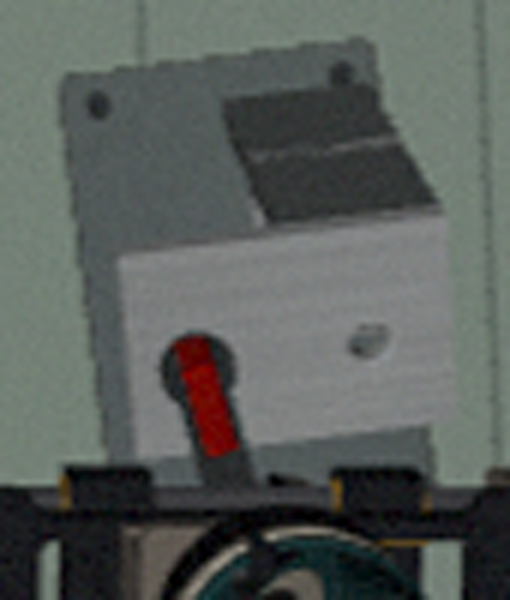

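```bash
cat > borem.py <<'E'
from w import *
def pp(c,u,v,f,h=0):
    d=ray(c,float(u),float(v),f);e=np.asarray(c["eye"]);o=UB+AX*h
    X=e+d*((o-e)@AX)/(d@AX); return RU.T@(X-UB)
E
python3 - <<'E'
from borem import *
c=load("w8.npz")
print("hub",pp(c,339,197,1,7).round(1),"end",pp(c,360,270,1,5).round(1))
a=pp(c,339,197,1,7);b=pp(c,360,270,1,5);d=b-a;print("theta",np.arctan2(-d[0],-d[1]))
# bore circle
for n,(u,v),f in [("w8",(428,184),1),("w7",(434,245),1),("w6",(435,276),1),("t8",(335+369/6-.4,175+341/6-.4),0)]:
    print(n,pp(load(n+".npz"),u,v,f).round(2))
for n,x0,y0 in [("w6",435,276),("w7",434,245),("w8",428,184)]:
    im=cv2.imread(f"pics/{n}.png")[y0-24:y0+24,x0-24:x0+24];cv2.imwrite(f"/tmp/{n}.png",cv2.resize(im,None,fx=8,fy=8,interpolation=2))
t=cv2.imread("pics/t8.png")[232-24:232+24,397-24:397+24];t=cv2.resize(t,None,fx=8,fy=8,interpolation=2)
cv2.imwrite("pics/bores.png",np.vstack([np.hstack([cv2.imread("/tmp/w6.png"),cv2.imread("/tmp/w7.png")]),np.hstack([cv2.imread("/tmp/w8.png"),t])]))
E
```

```text
hub [ 1.7 64.1  7. ] end [-61.2  54.3   5. ]
theta 1.4158286580193409
w8 [ 1.4  -0.46  0.  ]
w7 [1.07 0.35 0.  ]
w6 [0.72 1.1  0.  ]
t8 [ 1.15 -0.2   0.  ]
```

View pics/bores.png

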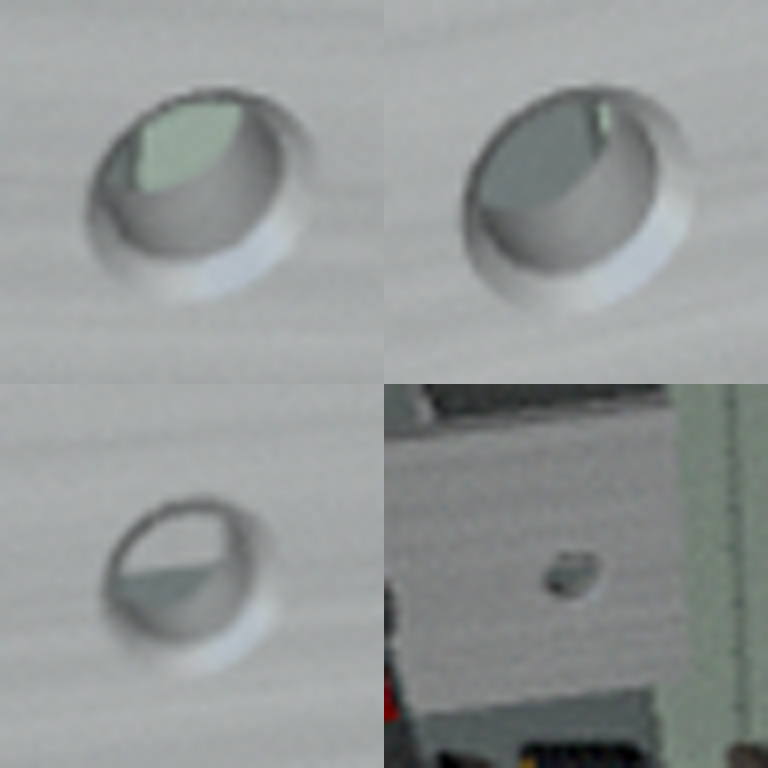

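```bash
python3 - <<'E'
from borem import *
O=[("w6",435.3,275.8,1),("w7",433.9,245.6,1),("w8",427.6,184.7,1),("t8",396.1,231.4,0)]
def solve(O):
    A=np.zeros((3,3));b=np.zeros(3)
    for n,u,v,f in O:
        c=load(n+".npz");d=ray(c,u,v,f);d/=np.linalg.norm(d);M=np.eye(3)-np.outer(d,d);A+=M;b+=M@c["eye"]
    return np.linalg.solve(A,b)
for S in (O,O[:3],[O[0],O[3]],[O[2],O[3]]):
    X=solve(S);print(X.round(1),(RU.T@(X-UB)).round(1))
E
```

```text
[ 507.7 -212.5  127.8] [-0.2 -0.4 -2.3]
[ 507.6 -212.4  127.9] [-0.3 -0.3 -2.2]
[ 507.9 -212.6  126.8] [-0.6 -0.5 -3.3]
[ 507.8 -212.5  129.2] [ 0.5 -0.4 -1.3]
```

```bash
sed -i 's/UB=np.array.*; AX/UB=np.array([507.6,-212.3,130]); AX/' w.py
cat > /tmp/b.py <<'E'
from sim import *
q=np.array([-.878,-.034,1.25,2.275,-.215,.647,-1.062])
def gen(az,lean,laz):
    """tool y az, tool back leaning 'lean' deg towards azimuth laz(perp)"""
    l=np.radians(lean);a=np.radians(laz);z=-np.array([np.sin(l)*np.cos(a),np.sin(l)*np.sin(a),np.cos(l)])
    b=np.radians(az);y=np.array([np.cos(b),np.sin(b),0]);y-=z*(y@z);y/=np.linalg.norm(y)
    return R.from_matrix(np.stack([np.cross(y,z),y,z],1))
M=np.array([517.4,167.5,171.]);d=12
Rp=gen(-114,d,-24); Tp=M+19*Rp.as_matrix()[:,2]
up=np.array([0,0,1.])
Ri=gen(-84.4,30-d,185.6)
def ins(z): return ub(0,0,z)+19*Ri.as_matrix()[:,2]
Rm=gen(-100,3,0)
for nm,start in (("cur",q),):
  path(start,[(np.array([480,0,330]),gen(-100,0,0)),(Tp+120*up,Rp),(Tp,Rp),(Tp+130*up,Rp),(np.array([470,-20,340]),Rm),(ins(49+135),Ri),(ins(49+112),Ri),(ins(49+60),Ri),(ins(49),Ri)])
E
python3 /tmp/b.py
```

```text
[480   0 330] [-0.959  0.029  0.948  1.92  -0.025  1.204 -1.737] err 0.0
[514. 169. 272.] [-0.961  0.364  0.836  1.77  -0.387  1.329 -1.981] err 0.0
[514. 169. 152.] [-0.902  0.497  0.768  1.903 -0.508  1.113 -1.863] err 0.0
[514. 169. 282.] [-0.963  0.355  0.839  1.756 -0.379  1.348 -1.99 ] err 0.0
[470 -20 340] [-0.913  0.036  0.951  1.894 -0.028  1.279 -1.688] err 0.0
[ 422. -221.  271.] [-0.841 -0.308  1.241  2.18   0.187  0.795 -1.151] err 0.0
[ 433. -220.  251.] [-0.946 -0.264  1.363  2.194  0.142  0.736 -1.111] err 0.0
[ 459. -217.  206.] [-1.179 -0.31   1.55   2.238  0.275  0.625 -1.249] err 14.5
[ 489. -214.  154.] [-1.201 -0.31   1.55   2.312  0.361  0.508 -1.355] err 59.1
```

```bash
cat > /tmp/c.py <<'E'
exec(open('/tmp/b.py').read().split("M=np.array")[0])
M=np.array([517.4,167.5,171.]);up=np.array([0,0,1.])
for d in (20,25,30):
    Rp=gen(-114,d,-24); Tp=M+19*Rp.as_matrix()[:,2]; Ri=gen(-84.4,30-d,185.6); Rm=gen(-100,d-8,0)
    print("d",d)
    path(q,[(np.array([480,0,330]),gen(-100,0,0)),(Tp+120*up,Rp),(Tp,Rp),(Tp+130*up,Rp),(np.array([490,-20,340]),Rm),]+[(ub(0,0,49+k)+19*Ri.as_matrix()[:,2],Ri) for k in (135,112,60,0)])
E
python3 /tmp/c.py
```

```text
d 20
[480   0 330] [-0.959  0.029  0.948  1.92  -0.025  1.204 -1.737] err 0.0
[511. 170. 273.] [-0.88   0.43   0.816  1.713 -0.466  1.474 -1.915] err 0.0
[511. 170. 153.] [-0.835  0.56   0.756  1.84  -0.569  1.268 -1.8  ] err 0.0
[511. 170. 283.] [-0.882  0.421  0.818  1.699 -0.46   1.492 -1.923] err 0.0
[490 -20 340] [-0.773  0.223  0.92   1.766 -0.144  1.45  -1.546] err 0.0
[ 419. -221.  271.] [-0.626 -0.065  1.132  2.115 -0.053  0.912 -0.925] err 0.0
[ 431. -220.  251.] [-0.615  0.028  1.156  2.126 -0.171  0.872 -0.822] err 0.0
[ 457. -217.  206.] [-0.493  0.205  1.077  2.138 -0.404  0.807 -0.634] err 0.0
[ 487. -214.  154.] [-0.371  0.349  0.945  2.134 -0.59   0.739 -0.508] err 0.0
d 25
[480   0 330] [-0.959  0.029  0.948  1.92  -0.025  1.204 -1.737] err 0.0
[510. 171. 274.] [-0.832  0.47   0.801  1.679 -0.507  1.562 -1.882] err 0.0
[510. 171. 154.] [-0.794  0.599  0.745  1.801 -0.599  1.363 -1.77 ] err 0.0
[510. 171. 284.] [-0.834  0.462  0.803  1.666 -0.501  1.58  -1.891] err 0.0
[490 -20 340] [-0.721  0.283  0.898  1.721 -0.162  1.538 -1.509] err 0.0
[ 418. -221.  270.] [-0.53
[... 284 characters left out ...]
r 0.0
d 30
[480   0 330] [-0.959  0.029  0.948  1.92  -0.025  1.204 -1.737] err 0.0
[509. 171. 275.] [-0.788  0.51   0.785  1.648 -0.543  1.648 -1.856] err 0.0
[509. 171. 155.] [-0.755  0.639  0.734  1.764 -0.625  1.455 -1.745] err 0.0
[509. 171. 285.] [-0.789  0.502  0.788  1.635 -0.538  1.665 -1.865] err 0.0
[490 -20 340] [-0.673  0.34   0.875  1.679 -0.172  1.623 -1.476] err 0.0
[ 416. -221.  270.] [-0.47   0.075  1.004  2.036 -0.073  1.067 -0.895] err 0.0
[ 427. -220.  250.] [-0.447  0.137  0.996  2.044 -0.134  1.027 -0.849] err 0.0
[ 453. -218.  205.] [-0.381  0.263  0.942  2.054 -0.262  0.947 -0.763] err 0.0
[ 483. -215.  153.] [-0.308  0.392  0.858  2.048 -0.389  0.868 -0.693] err 0.0
```

```bash
cat >> w.py <<'E'
def gen(az,lean,laz):
    l=np.radians(lean);a=np.radians(laz);z=-np.array([np.sin(l)*np.cos(a),np.sin(l)*np.sin(a),np.cos(l)])
    b=np.radians(az);y=np.array([np.cos(b),np.sin(b),0]);y-=z*(y@z);y/=np.linalg.norm(y)
    return R.from_matrix(np.stack([np.cross(y,z),y,z],1))
E
cat > go.py <<'E'
# go.py  px py pz az lean laz : GRASP point target; prints shift/rot from measured pose
import sys
from w import *
from station import arm
s=arm.observe();p=s["position"];q=s["ee_rot"];a=list(map(float,sys.argv[1:]))
Rt=gen(*a[3:]);T=np.array(a[:3])+19*Rt.as_matrix()[:,2]
print("tcp",T.round(1),"shift",((T-p)/1000).round(4),"rot",delta(Rt,q).round(4))
E
python3 go.py 490 0 350 -100 0 0; python3 go.py 517.4 167.5 291 -114 25 -24
```

```text
tcp [490.   0. 331.] shift [0.0455 0.1385 0.122 ] rot [-0.0473  0.2925 -0.1493]
tcp [510.1 170.8 273.8] shift [0.0656 0.3092 0.0648] rot [ 0.0854  0.7253 -0.3604]
```

Request:
play_rows(rows=[0,0.01,0.035,0,0.05,-0.02,0.01,0.03,0.065,0,0.1,-0.05,0.02,0.06,0.09,-0.01,0.15,-0.08,0.03,0.09,0.11,-0.02,0.2,-0.1,0.04,0.12,0.12,-0.03,0.25,-0.13,0.045,0.15,0.12,-0.02,0.32,-0.16,0.05,0.18,0.115,0,0.4,-0.2,0.055,0.21,0.105,0.02,0.48,-0.24,0.06,0.24,0.095,0.04,0.55,-0.28,0.064,0.27,0.085,0.06,0.62,-0.32,0.066,0.3,0.075,0.08,0.7,-0.35,0.066,0.309,0.065,0.085,0.725,-0.36], gripper=0.08)

```text
t: 11.15
position: [510.6, 174.8, 267.3]
ee_rot: [-0.042, 0.954, -0.2, -0.218]
force: [-0.6, 0.4, -0.1]
gripper_width: 79.8
```

Request:
play_rows(rows=[0,0,0,0,0,0,0,0,0,0,0,0,0,0,0,0,0,0])

```text
t: 11.4
position: [510.4, 168.5, 272.4]
ee_rot: [-0.042, 0.955, -0.203, -0.214]
force: [0.6, -0.5, 0.8]
gripper_width: 80.2
```

```bash
python3 st.py; python3 go.py 517.4 167.5 291 -114 25 -24; python3 snap.py wrist w9
```

```text
11.4 q [-0.81   0.545  0.845  1.619 -0.548  1.601 -1.835] p [510.4 168.5 272.4] F [ 0.6 -0.5  0.8] w 80.18544567962613
tool in ub: [105.8 378.7 103.4] z [-0.775  0.205 -0.597] y [-0.423 -0.87   0.251]
tcp [510.1 170.8 273.8] shift [-0.0003  0.0023  0.0014] rot [ 0.0043 -0.0053 -0.0017]
11.4 [-0.81   0.545  0.845  1.619 -0.548  1.601 -1.835] [510.4 168.5 272.4] [ 0.6 -0.5  0.8]
tool z [-0.391  0.167 -0.905] y [-0.405 -0.914  0.006]
```

View pics/w9.png

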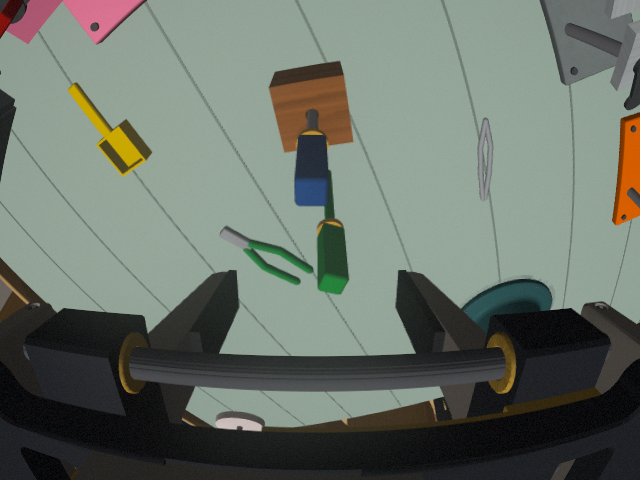

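```bash
python3 - <<'E'
from w import *
im=cv2.imread("pics/w9.png")[100:215,270:360]
cv2.imwrite("pics/w9c.png",cv2.resize(im,None,fx=5.2,fy=5.2,interpolation=2))
E
```

```text
(no output)
```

View pics/w9c.png

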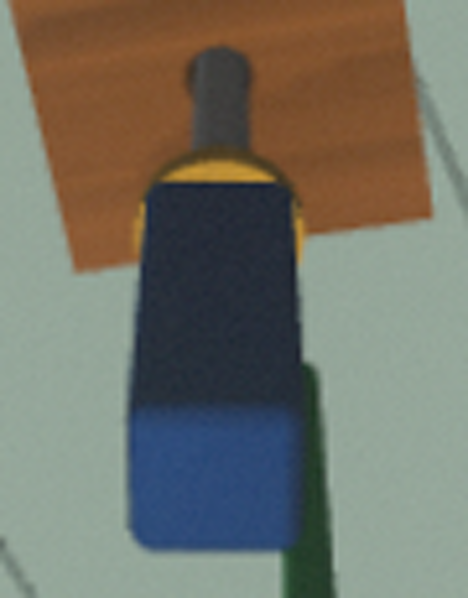

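```bash
python3 - <<'E'
from w import *
c=load("w9.npz");t=load("top0.npz");s=load("scene0.npz")
W=lambda x,y:(270+x/5.2-.4,100+y/5.2-.4)
C=[W(*p) for p in [(132,408),(303,405),(299,551),(131,549)]]
X=np.array([plane(c,*p,197.5,True) for p in C]);print(X.round(1),"mean",X.mean(0).round(1))
for i in range(4):
    d=X[(i+1)%4]-X[i];print(np.linalg.norm(d).round(1),np.degrees(np.arctan2(d[1],d[0])).round(1))
m=np.mean(C,0)
M=lambda x,y:(195+x/7-.4,210+y/7-.4)
print("tri w-top",tri(c,m,t,M(167,117.5),True),"tri w-scene",tri(c,m,s,(330+174/6-.4,250+117/6-.4),True))
print("hole",plane(c,*W(220,72),60,True).round(1), "top:",plane(t,*M(243,172),60).round(1))
print("rest c top",np.mean([plane(t,*M(*p),60) for p in [(172,50),(380,100),(330,290),(125,250)]],0))
# handle bottom/ collar centre z=122+6: handle lower edge mid of near face
print("collar lower centre approx",plane(c,*W(219,215),125,True).round(1))
E
```

```text
[[533.6 173.7 197.5]
 [525.7 155.1 197.5]
 [506.4 163.8 197.5]
 [515.3 182.8 197.5]] mean [520.3 168.9 197.5]
20.2 -113.0
21.2 155.7
20.9 65.0
20.5 -26.2
tri w-top (array([518.00005567, 169.07305037, 193.28680309]), np.float64(1.668066922538787)) tri w-scene (array([518.63412726, 169.46621246, 195.88872818]), np.float64(1.5353682340217045))
hole [520.5 169.2  60. ] top: [517.7 169.5  60. ]
rest c top [517.62526317 166.54010915  60.        ]
collar lower centre approx [521.6 168.4 125. ]
```

```bash
python3 st.py; python3 go.py 518.5 168.5 171 -114.5 25 -24.5
```

```text
11.45 q [-0.81   0.543  0.845  1.619 -0.547  1.601 -1.835] p [510.4 168.4 273.3] F [-0.1 -0.3  0.6] w 80.20121058288245
tool in ub: [106.3 378.6 104.2] z [-0.775  0.205 -0.598] y [-0.424 -0.87   0.251]
tcp [511.2 171.8 153.8] shift [ 0.0008  0.0034 -0.1196] rot [ 0.0034 -0.0041 -0.0101]
```

Request:
play_rows(rows=[0,0.001,-0.02,0.003,-0.004,-0.01,0.001,0.003,-0.045,0.003,-0.004,-0.01,0.001,0.003,-0.07,0.003,-0.004,-0.01,0.001,0.003,-0.09,0.003,-0.004,-0.01,0.001,0.003,-0.107,0.003,-0.004,-0.01,0.001,0.003,-0.12,0.003,-0.004,-0.01,0.001,0.003,-0.12,0.003,-0.004,-0.01,0.001,0.003,-0.12,0.003,-0.004,-0.01])

```text
t: 12.12
position: [511.3, 172.3, 153.6]
ee_rot: [-0.045, 0.954, -0.207, -0.212]
force: [0.5, 0.2, -0.2]
gripper_width: 79.9
```

```bash
python3 st.py; python3 go.py 518.5 168.5 171 -114.5 25 -24.5; python3 snap.py wrist w10
```

```text
12.1167 q [-0.769  0.676  0.782  1.717 -0.644  1.414 -1.743] p [511.3 172.3 153.6] F [ 0.5  0.2 -0.2] w 79.89463750838563
tool in ub: [ 4.760e+01  3.824e+02 -2.000e-01] z [-0.771  0.211 -0.601] y [-0.433 -0.866  0.251]
tcp [511.2 171.8 153.8] shift [-0.0002 -0.0004  0.0001] rot [ 0.0007 -0.0007 -0.0011]
12.1167 [-0.769  0.676  0.782  1.717 -0.644  1.414 -1.743] [511.3 172.3 153.6] [ 0.5  0.2 -0.2]
tool z [-0.385  0.174 -0.906] y [-0.414 -0.91   0.001]
```

View pics/w10.png

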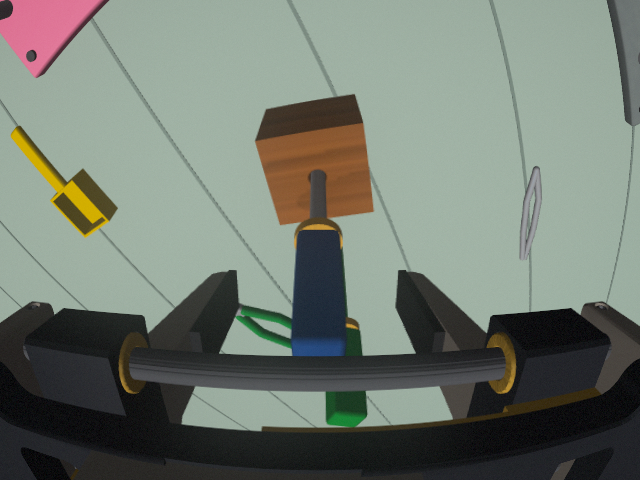

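Request:
play_rows(rows=[0,0,0,0,0,0,0,0,0,0,0,0,0,0,0,0,0,0,0,0,0,0,0,0,0,0,0,0,0,0,0,0,0,0,0,0,0,0,0,0,0,0,0,0,0,0,0,0], gripper=0.01, squeeze=40)

```text
t: 12.83
position: [511.2, 172.4, 153.2]
ee_rot: [-0.045, 0.954, -0.207, -0.212]
force: [0.1, 1.4, 0.0]
gripper_width: 28.6
```

```bash
python3 st.py; python3 snap.py wrist w11
```

```text
12.8333 q [-0.769  0.677  0.781  1.718 -0.644  1.414 -1.743] p [511.2 172.4 153.2] F [0.1 1.4 0. ] w 28.649462989990013
tool in ub: [ 47.2 382.6  -0.4] z [-0.771  0.211 -0.601] y [-0.433 -0.866  0.251]
12.8333 [-0.769  0.677  0.781  1.718 -0.644  1.414 -1.743] [511.2 172.4 153.2] [0.1 1.4 0. ]
tool z [-0.386  0.174 -0.906] y [-0.413 -0.911  0.001]
```

View pics/w11.png

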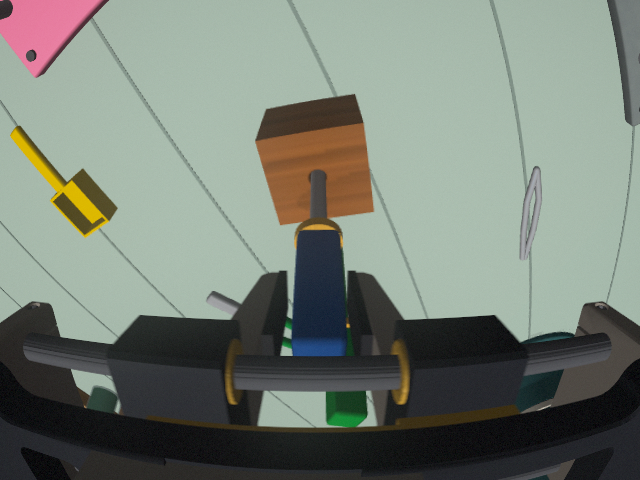

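Still closing (28.6 mm); a few rows more, then see the width.

Request:
play_rows(rows=[0,0,0,0,0,0,0,0,0,0,0,0,0,0,0,0,0,0,0,0,0,0,0,0])

```text
t: 13.22
position: [511.1, 172.4, 153.2]
ee_rot: [-0.045, 0.954, -0.207, -0.212]
force: [-0.7, 0.2, 0.9]
gripper_width: 21.3
```

```bash
python3 st.py; python3 snap.py wrist w12
```

```text
13.2167 q [-0.769  0.677  0.781  1.718 -0.644  1.414 -1.743] p [511.1 172.4 153.2] F [-0.7  0.2  0.9] w 21.310973163573582
tool in ub: [ 47.2 382.5  -0.4] z [-0.771  0.211 -0.601] y [-0.433 -0.866  0.251]
13.2167 [-0.769  0.677  0.781  1.718 -0.644  1.414 -1.743] [511.1 172.4 153.2] [-0.7  0.2  0.9]
tool z [-0.386  0.174 -0.906] y [-0.413 -0.911  0.001]
```

Request:
play_rows(rows=[0,0,0.005,0,0,0,0,0,0.015,0,0,0,0,0,0.027,0,0,0,0,0,0.04,0,0,0,0,0,0.053,0,0,0,0,0,0.068,0,0,0,0,0,0.085,0,0,0,0,0,0.105,0,0,0,0,0,0.125,0,0,0,0,0,0.14,0,0,0,0,0,0.14,0,0,0,0,0,0.14,0,0,0])

```text
t: 14.27
position: [511.5, 172.4, 294.0]
ee_rot: [-0.046, 0.954, -0.206, -0.211]
force: [1.2, 0.4, -1.5]
gripper_width: 21.9
```

```bash
python3 st.py; python3 snap.py wrist w13; python3 -c "
from snap import *
snap('top','t13');snap('scene','s13')
im=cv2.imread('pics/s13.png')[180:360,300:480];cv2.imwrite('pics/s13c.png',cv2.resize(im,None,fx=3.3,fy=3.3,interpolation=2))"
```

```text
14.2667 q [-0.818  0.522  0.851  1.597 -0.542  1.629 -1.862] p [511.5 172.4 294. ] F [ 1.2  0.4 -1.5] w 21.897460659005976
tool in ub: [117.8 382.5 121.4] z [-0.77   0.211 -0.603] y [-0.433 -0.866  0.25 ]
14.2667 [-0.818  0.522  0.851  1.597 -0.542  1.629 -1.862] [511.5 172.4 294. ] [ 1.2  0.4 -1.5]
tool z [-0.384  0.175 -0.907] y [-0.413 -0.911 -0.   ]
```

View pics/w13.png

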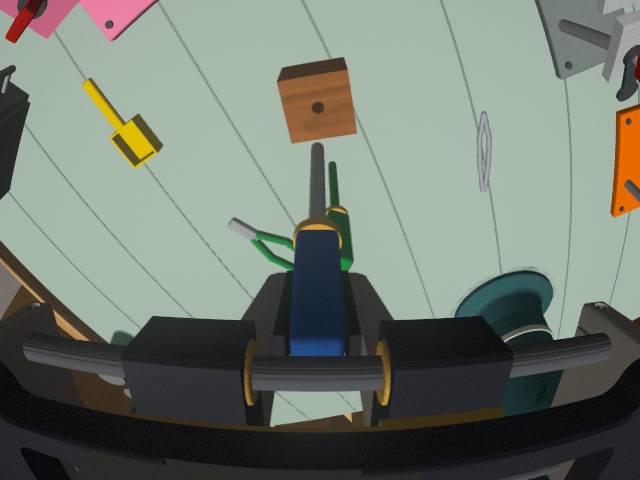

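View pics/s13c.png

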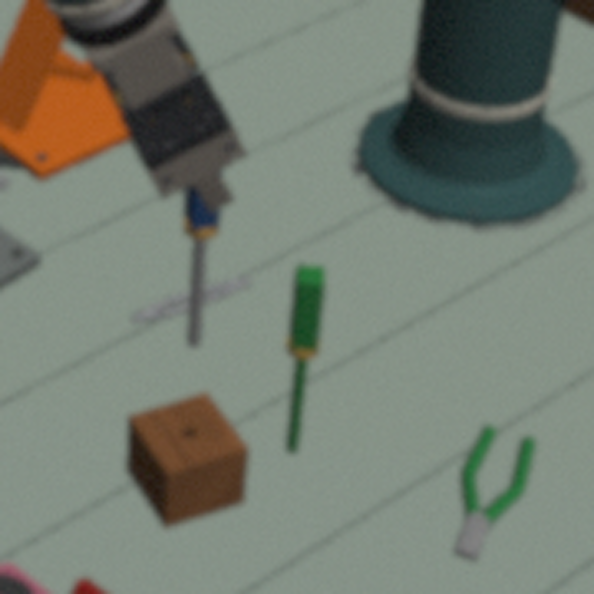

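```bash
python3 - <<'E'
from w import *
from station import arm
s=arm.observe();p=s["position"];Rt=rot(s["ee_rot"])
c=load("w13.npz");t=load("t13.npz");sc=load("s13.npz")
print("cam in tool",Rt.inv().apply(c["eye"]-p).round(1),(Rt.inv()*rot(c["attitude"])).as_matrix().round(3).tolist())
for nm,x,y in (("A",518.5,168.5),("B",519.5,169)):
    tip=np.array([x,y,10+140.8]);top=tip+[0,0,188]
    print(nm,"wrist tip",project(c,tip,True).round(1),"collar under",project(c,tip+[0,0,112],True).round(1),"top",project(c,top,True).round(1),"scene tip",project(sc,tip).round(1),"top cam tip",project(t,tip).round(1))
def z(im,x0,y0,w,h,f): return cv2.resize(cv2.imread(im)[y0:y0+h,x0:x0+w],None,fx=f,fy=f,interpolation=2)
cv2.imwrite("pics/tipw.png",np.hstack([z("pics/w13.png",285,130,64,120,5),z("pics/s13.png",335,240,48,60,10)[:600]]))
E
```

```text
cam in tool [  71.7   -0.9 -171.1] [[0.001, -0.967, -0.253], [1.0, 0.002, -0.003], [0.004, -0.253, 0.967]]
A wrist tip [319.5 146.3] collar under [320.3 237.6] top [321.3 360.2] scene tip [357.3 283.1] top cam tip [222.2 228.8]
B wrist tip [318.4 145.5] collar under [318.7 236.6] top [319.1 359.3] scene tip [357.1 283.3] top cam tip [222.  228.3]
```

View pics/tipw.png

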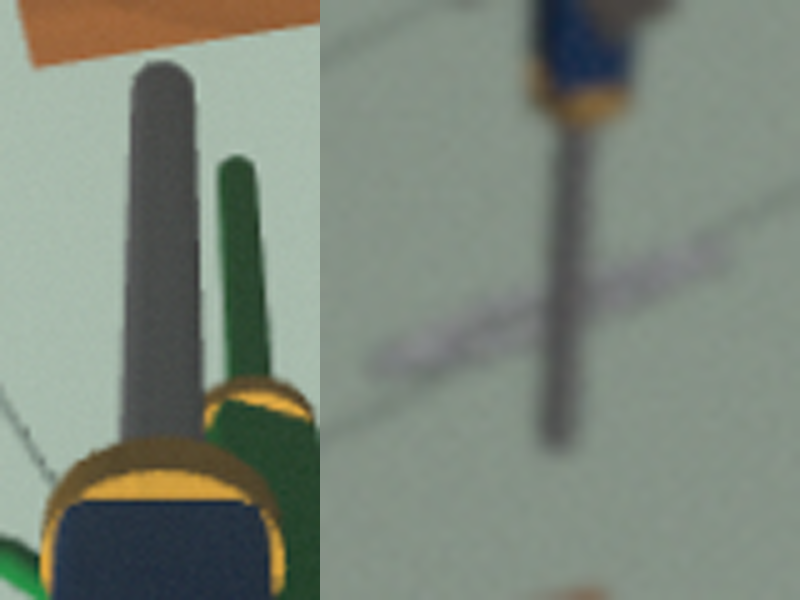

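View pics/t13.png

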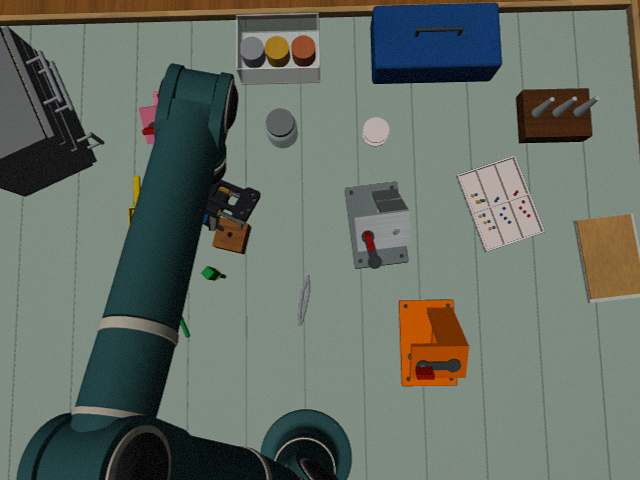

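```bash
cat > ins.py <<'E'
import sys
from w import *
from station import arm
# tool-frame tip/axis from the lifted state at t=14.27
P0=np.array([511.3,172.4,294.0]);Q0=[-0.0455,0.954,-0.2065,-0.2115]
R0=rot(np.array(Q0)/np.linalg.norm(Q0))
TIP=R0.inv().apply(np.array([519.0,169.0,150.8])-P0); TIP[1]=0
AT=R0.inv().apply([0,0,1.])
AT[1]=0;AT/=np.linalg.norm(AT)
RG=R.align_vectors([AX,-yp],[AT,[0,1,0]],weights=[np.inf,1])[0]
def goal(x,y,h): return ub(x,y,h)-RG.apply(TIP)
if __name__=="__main__":
    s=arm.observe();p=s["position"];q=s["ee_rot"];Rt=rot(q)
    print("t",s["t"],"TIP",TIP.round(1),"AT",AT.round(3),"F",np.round(s["force"],1),"q",np.round(s["joints"],2),"w",round(s["gripper_width"],1))
    print("now tip in ub",(RU.T@(p+Rt.apply(TIP)-UB)).round(2),"axis in ub",(RU.T@Rt.apply(AT)).round(3),"p",np.round(p,1))
    for h in map(float,sys.argv[1:]):
        T=goal(0,0,h);print(h,"tcp",T.round(1),"shift",((T-p)/1000).round(4),"rot",delta(RG,q).round(4))
E
python3 ins.py 40 0 -112
cat > /tmp/d.py <<'E'
from sim import *; import ins
from ins import goal,RG
q=np.array([-0.818,0.522,0.851,1.597,-0.542,1.629,-1.862])
path(q,[(np.array([500,-20,340]),gen(-100,17,0)),(goal(0,0,60),RG),(goal(0,0,20),RG),(goal(0,0,-60),RG),(goal(0,0,-112),RG)])
E
python3 /tmp/d.py; python3 - <<'E'
import sys; sys.path.insert(0,'.')
from w import *
from station import arm
s=arm.observe();print(((np.array([500,-20,345])-s["position"])/1000).round(3),delta(gen(-100,17,0),s["ee_rot"]).round(3))
E
```

```text
t 14.4167 TIP [ 68.1   0.  126.2] AT [-0.423  0.    -0.906] F [ 0.1  0.1 -1.1] q [-0.82  0.52  0.85  1.6  -0.54  1.63 -1.86] w 21.6
now tip in ub [ 50.46 378.36  -7.2 ] axis in ub [0.503 0.001 0.864] p [510.5 172.5 292.2]
40.0 tcp [ 409.2 -221.9  284.4] shift [-0.1013 -0.3945 -0.0078] rot [-0.0845 -0.525   0.5123]
0.0 tcp [ 429.1 -220.   249.8] shift [-0.0814 -0.3925 -0.0424] rot [-0.0845 -0.525   0.5123]
-112.0 tcp [ 484.8 -214.5  152.8] shift [-0.0257 -0.3871 -0.1394] rot [-0.0845 -0.525   0.5123]
[500 -20 340] [-0.738  0.322  0.944  1.697 -0.193  1.549 -1.477] err 0.0
[ 399. -223.  302.] [-0.642 -0.117  1.11   2.054  0.065  1.067 -1.024] err 0.0
[ 419. -221.  267.] [-0.632  0.03   1.165  2.077 -0.096  0.984 -0.881] err 0.0
[ 459. -217.  198.] [-0.462  0.273  1.048  2.096 -0.382  0.872 -0.66 ] err 0.0
[ 485. -215.  153.] [-0.373  0.388  0.947  2.091 -0.513  0.81  -0.58 ] err 0.0
[-0.011 -0.193  0.053] [-0.086 -0.126  0.269]
```

Request:
play_rows(rows=[-0.001,-0.02,0.01,-0.009,-0.013,0.027,-0.002,-0.045,0.02,-0.02,-0.03,0.06,-0.004,-0.075,0.03,-0.033,-0.05,0.1,-0.006,-0.105,0.04,-0.047,-0.07,0.145,-0.008,-0.135,0.05,-0.06,-0.09,0.19,-0.01,-0.165,0.06,-0.075,-0.11,0.23,-0.011,-0.193,0.065,-0.086,-0.126,0.269,-0.011,-0.193,0.065,-0.086,-0.126,0.269])

```text
t: 15.08
position: [499.2, -26.1, 359.3]
ee_rot: [0.012, 0.986, -0.086, -0.146]
force: [-0.3, -0.2, -0.8]
gripper_width: 21.8
```

```bash
python3 ins.py 70
```

```text
t 15.0833 TIP [ 68.1   0.  126.2] AT [-0.423  0.    -0.906] F [-0.3 -0.2 -0.8] q [-0.71  0.35  0.93  1.62 -0.21  1.6  -1.49] w 21.8
now tip in ub [ 75.94 171.84  59.01] axis in ub [0.383 0.085 0.92 ] p [499.2 -26.1 359.3]
70.0 tcp [ 394.3 -223.4  310.4] shift [-0.105  -0.1973 -0.0489] rot [ 0.0356 -0.3796  0.27  ]
```

Request:
play_rows(rows=[-0.01,-0.015,0,0.004,-0.04,0.028,-0.022,-0.035,0,0.008,-0.08,0.056,-0.035,-0.06,-0.002,0.012,-0.125,0.09,-0.048,-0.085,-0.005,0.016,-0.17,0.12,-0.06,-0.11,-0.01,0.02,-0.21,0.15,-0.072,-0.135,-0.017,0.024,-0.26,0.185,-0.085,-0.16,-0.027,0.028,-0.3,0.215,-0.096,-0.18,-0.038,0.032,-0.34,0.245,-0.105,-0.197,-0.049,0.036,-0.38,0.27,-0.105,-0.197,-0.049,0.036,-0.38,0.27,-0.105,-0.197,-0.049,0.036,-0.38,0.27,-0.105,-0.197,-0.049,0.036,-0.38,0.27])

```text
t: 16.08
position: [395.4, -216.7, 309.2]
ee_rot: [-0.002, 0.998, 0.052, 0.043]
force: [0.5, -0.6, -0.7]
gripper_width: 21.5
```

```bash
python3 ins.py 25; python3 snap.py wrist w14 >/dev/null
```

```text
t 16.0833 TIP [ 68.1   0.  126.2] AT [-0.423  0.    -0.906] F [ 0.5 -0.6 -0.7] q [-0.65 -0.14  1.06  2.04  0.09  1.1  -1.1 ] w 21.5
now tip in ub [ 0.64  7.15 67.98] axis in ub [ 0.002 -0.004  1.   ] p [ 395.4 -216.7  309.2]
25.0 tcp [ 416.6 -221.2  271.5] shift [ 0.0212 -0.0045 -0.0377] rot [-0.     -0.0022 -0.0068]
```

View pics/w14.png

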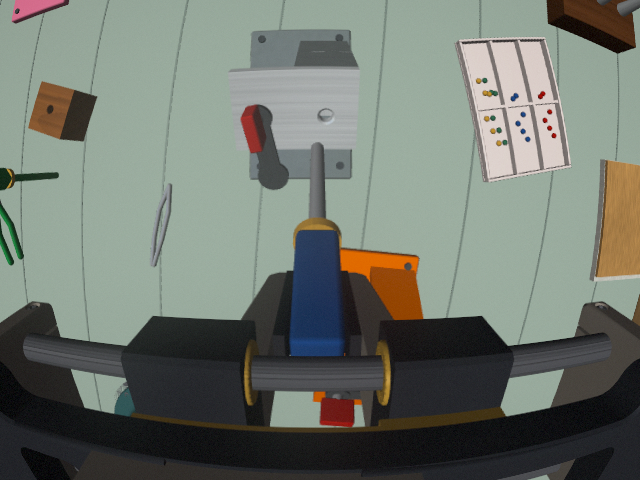

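Request:
play_rows(rows=[0.004,-0.002,-0.007,0,-0.001,-0.003,0.009,-0.004,-0.016,0,-0.002,-0.007,0.015,-0.005,-0.026,0,-0.002,-0.007,0.019,-0.005,-0.034,0,-0.002,-0.007,0.021,-0.005,-0.038,0,-0.002,-0.007,0.021,-0.005,-0.038,0,-0.002,-0.007,0.021,-0.005,-0.038,0,-0.002,-0.007,0.021,-0.005,-0.038,0,-0.002,-0.007])

```text
t: 16.8
position: [416.5, -222.4, 271.6]
ee_rot: [-0.002, 0.998, 0.049, 0.044]
force: [0.1, -0.3, -1.6]
gripper_width: 21.9
```

```bash
python3 ins.py 25 10; python3 snap.py wrist w15 >/dev/null; python3 - <<'E'
import ins
from w import *
from station import arm
c=load("w15.npz")
print("bore pred",project(c,UB,True).round(1))
s=arm.observe();tp=s["position"]+rot(s["ee_rot"]).apply(ins.TIP);print("tip pred",project(c,tp,True).round(1),"collar",project(c,tp+112*AX,True).round(1),"axis hit",project(c,tp-AX*25,True).round(1))
im=cv2.imread("pics/w15.png")[90:240,260:400];cv2.imwrite("pics/w15c.png",cv2.resize(im,None,fx=4,fy=4,interpolation=2))
E
```

```text
t 16.8 TIP [ 68.1   0.  126.2] AT [-0.423  0.    -0.906] F [ 0.1 -0.3 -1.6] q [-0.66  0.03  1.18  2.06 -0.1   1.   -0.91] w 21.9
now tip in ub [-0.1  -1.29 25.27] axis in ub [-0.001  0.001  1.   ] p [ 416.5 -222.4  271.6]
25.0 tcp [ 416.6 -221.2  271.5] shift [ 0.0002  0.0012 -0.0001] rot [0.0006 0.0007 0.0001]
10.0 tcp [ 424.1 -220.5  258.5] shift [ 0.0076  0.002  -0.0131] rot [0.0006 0.0007 0.0001]
bore pred [316.8 132.9]
tip pred [318.5 145.8] collar [319.3 236.9] axis hit [318.4 133.1]
```

View pics/w15c.png

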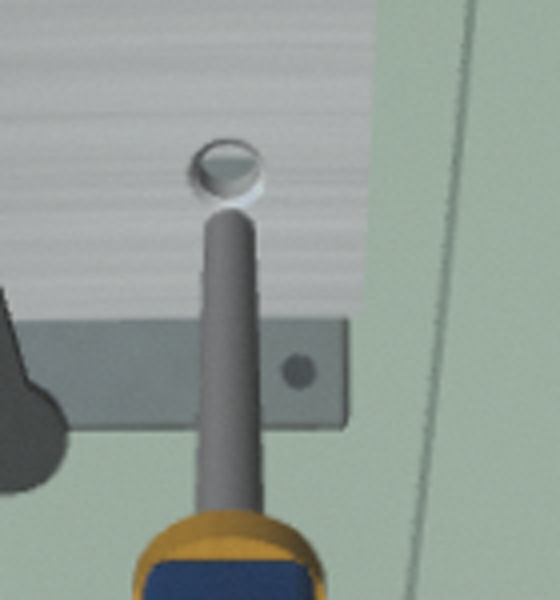

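Request:
play_rows(rows=[0.003,0.001,-0.006,0,0,0,0.006,0.001,-0.012,0,0,0,0.009,0.002,-0.017,0,0,0,0.012,0.002,-0.022,0,0,0,0.0145,0.002,-0.026,0,0,0,0.0145,0.002,-0.026,0,0,0,0.0145,0.002,-0.026,0,0,0])

```text
t: 17.43
position: [430.6, -220.7, 245.4]
ee_rot: [-0.002, 0.998, 0.048, 0.044]
force: [0.0, -0.0, -0.7]
gripper_width: 21.8
```

```bash
python3 ins.py -5 -30; python3 snap.py wrist w16 >/dev/null; python3 - <<'E'
from w import *
im=cv2.imread("pics/w16.png")[90:240,260:400];cv2.imwrite("pics/w16c.png",cv2.resize(im,None,fx=4,fy=4,interpolation=2))
E
```

```text
t 17.4333 TIP [ 68.1   0.  126.2] AT [-0.423  0.    -0.906] F [ 0.  -0.  -0.7] q [-0.6   0.15  1.16  2.07 -0.24  0.96 -0.79] w 21.8
now tip in ub [-0.91 -0.99 -4.52] axis in ub [-0.001  0.001  1.   ] p [ 430.6 -220.7  245.4]
-5.0 tcp [ 431.6 -219.8  245.5] shift [0.001  0.001  0.0001] rot [0.0003 0.0005 0.0009]
-30.0 tcp [ 444.  -218.5  223.8] shift [ 0.0134  0.0022 -0.0216] rot [0.0003 0.0005 0.0009]
```

View pics/w16c.png

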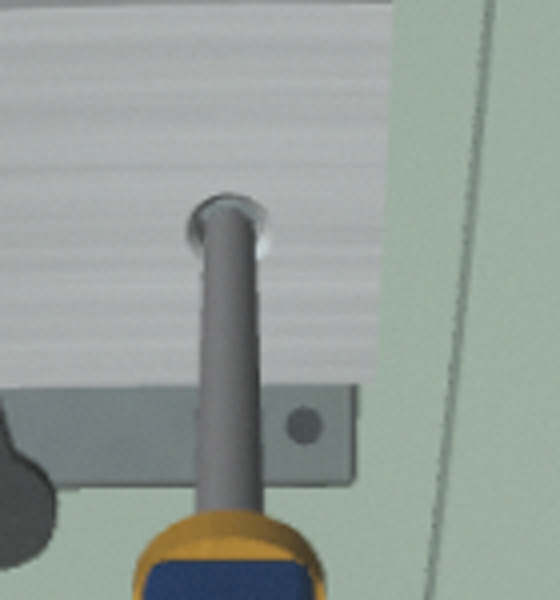

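Request:
play_rows(rows=[0.003,0.0005,-0.0045,0,0,0,0.0055,0.001,-0.009,0,0,0,0.008,0.001,-0.0135,0,0,0,0.0105,0.0015,-0.018,0,0,0,0.013,0.002,-0.022,0,0,0,0.0155,0.002,-0.0265,0,0,0,0.018,0.0025,-0.031,0,0,0,0.0203,0.0025,-0.035,0,0,0,0.0203,0.0025,-0.035,0,0,0,0.0203,0.0025,-0.035,0,0,0])

```text
t: 18.32
position: [450.8, -218.2, 209.9]
ee_rot: [-0.002, 0.998, 0.048, 0.043]
force: [0.7, -0.6, -1.0]
gripper_width: 21.8
```

```bash
python3 ins.py -75 -95; python3 snap.py wrist w17 >/dev/null; python3 - <<'E'
from snap import *
im=cv2.imread("pics/w17.png")[110:260,260:400];snap("scene","s17");b=cv2.imread("pics/s17.png")[190:290,225:325]
cv2.imwrite("pics/w17c.png",np.hstack([cv2.resize(im,(374,400),interpolation=2),cv2.resize(b,(400,400),interpolation=2)]))
E
```

```text
t 18.3167 TIP [ 68.1   0.  126.2] AT [-0.423  0.    -0.906] F [ 0.7 -0.6 -1. ] q [-0.51  0.27  1.09  2.07 -0.38  0.91 -0.69] w 21.8
now tip in ub [ -1.1   -0.46 -45.42] axis in ub [0.    0.001 1.   ] p [ 450.8 -218.2  209.9]
-75.0 tcp [ 466.4 -216.3  184.9] shift [ 0.0156  0.0019 -0.0251] rot [ 0.0005 -0.0002  0.0009]
-95.0 tcp [ 476.4 -215.4  167.5] shift [ 0.0256  0.0028 -0.0424] rot [ 0.0005 -0.0002  0.0009]
```

View pics/w17c.png

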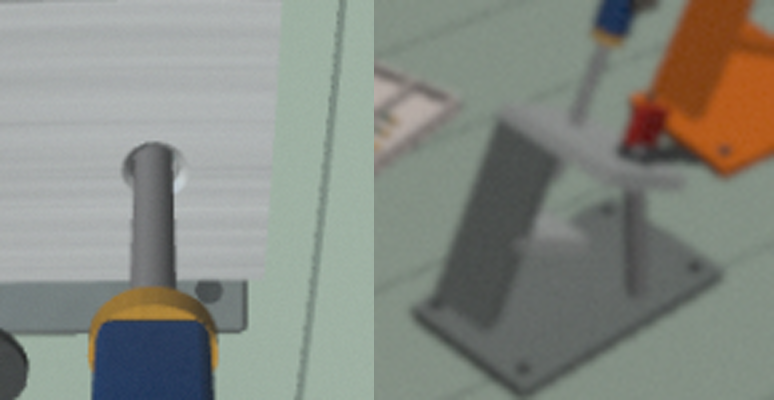

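Request:
play_rows(rows=[0.003,0,-0.0045,0,0,0,0.0055,0.0005,-0.009,0,0,0,0.008,0.001,-0.0135,0,0,0,0.0105,0.001,-0.018,0,0,0,0.013,0.001,-0.022,0,0,0,0.0155,0.0015,-0.026,0,0,0,0.018,0.002,-0.0305,0,0,0,0.0205,0.002,-0.0345,0,0,0,0.0205,0.002,-0.0345,0,0,0])

```text
t: 19.17
position: [471.5, -215.8, 174.9]
ee_rot: [-0.002, 0.998, 0.049, 0.043]
force: [-0.1, 0.3, -1.7]
gripper_width: 21.7
```

```bash
python3 ins.py -100 -110
```

```text
t 19.1667 TIP [ 68.1   0.  126.2] AT [-0.423  0.    -0.906] F [-0.1  0.3 -1.7] q [-0.43  0.37  1.01  2.06 -0.49  0.86 -0.62] w 21.7
now tip in ub [-6.200e-01  1.000e-02 -8.624e+01] axis in ub [0.001 0.    1.   ] p [ 471.5 -215.8  174.9]
-100.0 tcp [ 478.8 -215.1  163.2] shift [ 0.0073  0.0007 -0.0117] rot [ 0.0003 -0.0007  0.0002]
-110.0 tcp [ 483.8 -214.6  154.5] shift [ 0.0123  0.0011 -0.0203] rot [ 0.0003 -0.0007  0.0002]
```

No contact force; the nose is in the lower bore. I go on to about 1 mm before seating.

Request:
play_rows(rows=[0.0025,0,-0.004,0,0,0,0.0045,0.0005,-0.008,0,0,0,0.007,0.0005,-0.012,0,0,0,0.009,0.001,-0.0155,0,0,0,0.0105,0.001,-0.0185,0,0,0,0.012,0.001,-0.0205,0,0,0,0.012,0.001,-0.0205,0,0,0])

```text
t: 19.75
position: [483.5, -215.0, 154.8]
ee_rot: [-0.002, 0.998, 0.049, 0.044]
force: [0.5, 0.6, -1.5]
gripper_width: 21.8
```

```bash
python3 ins.py -112 -114; python3 snap.py wrist w18 >/dev/null; python3 - <<'E'
from snap import *
im=cv2.imread("pics/w18.png")[110:260,260:400];snap("scene","s18");b=cv2.imread("pics/s18.png")[190:290,225:325]
cv2.imwrite("pics/w18c.png",np.hstack([cv2.resize(im,(374,400),interpolation=2),cv2.resize(b,(400,400),interpolation=2)]))
E
```

```text
t 19.75 TIP [ 68.1   0.  126.2] AT [-0.423  0.    -0.906] F [ 0.5  0.6 -1.5] q [-0.39  0.42  0.96  2.06 -0.54  0.84 -0.59] w 21.8
now tip in ub [  -0.15   -0.36 -109.63] axis in ub [0. 0. 1.] p [ 483.5 -215.   154.8]
-112.0 tcp [ 484.8 -214.5  152.8] shift [ 0.0013  0.0004 -0.002 ] rot [ 0.0003 -0.      0.0005]
-114.0 tcp [ 485.8 -214.4  151.1] shift [ 0.0023  0.0005 -0.0037] rot [ 0.0003 -0.      0.0005]
```

View pics/w18c.png

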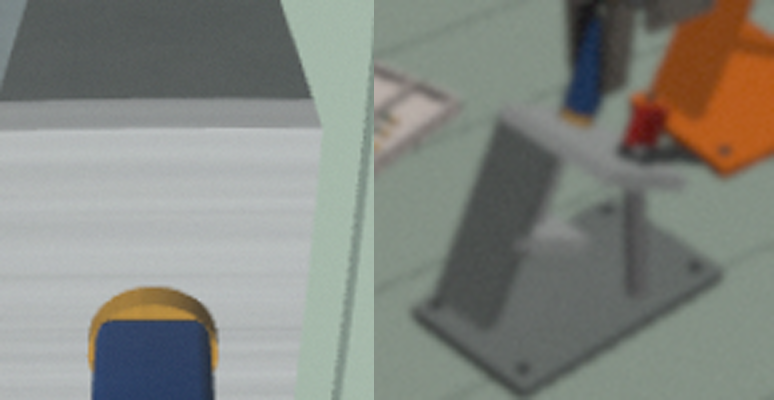

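Nearly seated. I creep down 1 mm at a time until force appears.

Request:
play_rows(rows=[0.0005,0,-0.001,0,0,0,0.001,0,-0.0018,0,0,0,0.0013,0,-0.0022,0,0,0,0.0013,0,-0.0022,0,0,0])

```text
t: 20.18
position: [484.7, -215.1, 153.3]
ee_rot: [-0.002, 0.998, 0.048, 0.044]
force: [-1.7, 0.2, 3.0]
gripper_width: 22.1
```

Request:
play_rows(rows=[0.0005,0,-0.0009,0,0,0,0.0008,0,-0.0013,0,0,0,0.0008,0,-0.0013,0,0,0])

```text
t: 20.43
position: [484.8, -215.2, 153.2]
ee_rot: [-0.003, 0.998, 0.048, 0.044]
force: [-10.0, 3.5, 20.2]
gripper_width: 21.9
```

Request:
play_rows(rows=[-0.0005,0,0.0008,0,0,0,-0.0005,0,0.0008,0,0,0])

```text
t: 20.6
position: [484.7, -215.1, 153.3]
ee_rot: [-0.003, 0.998, 0.048, 0.044]
force: [-5.7, 2.3, 10.8]
gripper_width: 21.7
```

Request:
play_rows(rows=[0,0,0,0,0,0,0,0,0,0,0,0,0,0,0,0,0,0,0,0,0,0,0,0,0,0,0,0,0,0], gripper=0.045)

```text
t: 21.02
position: [485.2, -215.0, 152.4]
ee_rot: [-0.002, 0.998, 0.049, 0.044]
force: [0.6, 0.9, 0.2]
gripper_width: 45.0
```

```bash
python3 ins.py; python3 snap.py wrist w19 >/dev/null
```

```text
t 21.0167 TIP [ 68.1   0.  126.2] AT [-0.423  0.    -0.906] F [0.6 0.9 0.2] q [-0.39  0.43  0.96  2.05 -0.55  0.83 -0.58] w 45.0
now tip in ub [   0.13   -0.63 -112.47] axis in ub [-0.001  0.001  1.   ] p [ 485.2 -215.   152.4]
```

View pics/w19.png

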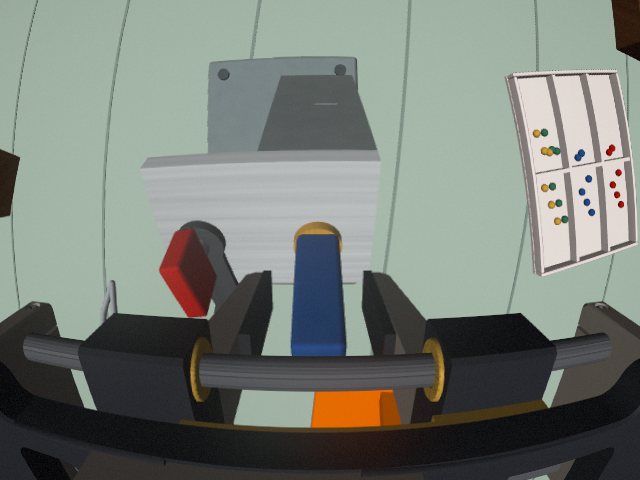

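Request:
play_rows(rows=[-0.005,-0.0005,0.009,0,0,0,-0.01,-0.001,0.018,0,0,0,-0.016,-0.0015,0.028,0,0,0,-0.022,-0.002,0.038,0,0,0,-0.028,-0.003,0.05,0,0,0,-0.035,-0.0035,0.062,0,0,0,-0.042,-0.004,0.075,0,0,0,-0.048,-0.005,0.088,0,0,0,-0.054,-0.005,0.1,0,0,0,-0.054,-0.005,0.12,0,0,0,-0.054,-0.005,0.13,0,0,0,-0.054,-0.005,0.13,0,0,0])

```text
t: 22.07
position: [431.8, -221.0, 284.8]
ee_rot: [-0.003, 0.998, 0.048, 0.047]
force: [-0.1, 0.8, 0.2]
gripper_width: 44.8
```

```bash
python3 st.py; python3 snap.py wrist w20 >/dev/null;python3 - <<'E'
from snap import *
c=load("w20.npz")
for n,p in {"collar":(0,0,0),"top":(0,0,76),"keepend":None}.items():
    if p: print(n,project(c,ub(*p),True).round(1))
for h in (6,76):
    print(h,np.array([project(c,ub(a,b,h),True) for a in(-11,11) for b in(-11,11)]).round(0).tolist())
E
```

```text
22.0667 q [-0.69   0.058  1.204  2.017 -0.126  1.03  -0.902] p [ 431.8 -221.   284.8] F [-0.1  0.8  0.2] w 44.827340604470656
tool in ub: [ 11.3  -1.3 172.3] z [-0.417  0.001 -0.909] y [-0.001 -1.    -0.   ]
collar [316.9 152.7]
top [316.8 200.4]
6 [[329.0, 167.0], [304.0, 167.0], [330.0, 144.0], [304.0, 144.0]]
76 [[332.0, 213.0], [302.0, 213.0], [333.0, 187.0], [301.0, 187.0]]
```

View pics/w20.png

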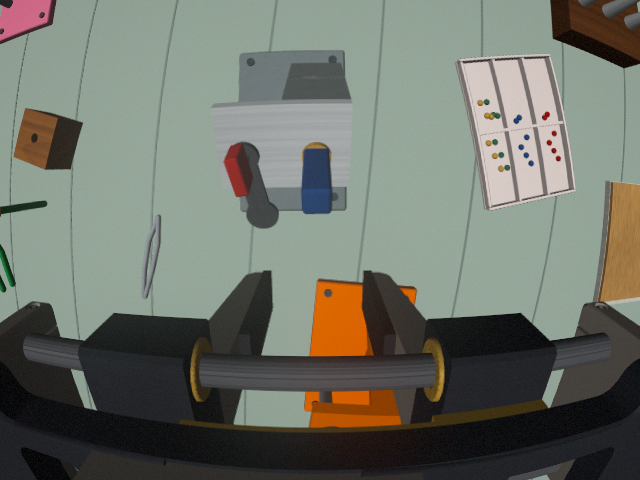

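```bash
python3 - <<'E'
from borem import *
c=load("w20.npz");a=pp(c,243,157,1,7);b=pp(c,262,214,1,5);d=b-a;print("theta",np.arctan2(-d[0],-d[1]),a.round(1),b.round(1))
from snap import *
snap("scene","s20");im=cv2.imread("pics/s20.png")[190:290,225:325];cv2.imwrite("pics/s20c.png",cv2.resize(im,None,fx=5,fy=5,interpolation=2))
s=load("s20.npz");print("scene top pred",project(s,ub(0,0,76)).round(1),"collar",project(s,ub(0,0,3)).round(1),"tip",project(s,ub(0,0,-112)).round(1))
E
```

```text
theta 1.3956899057861214 [ 0.5 64.7  7. ] [-63.   53.5   5. ]
scene top pred [282.9 196. ] collar [274.2 218.8] tip [260.9 253.8]
```

View pics/s20c.png

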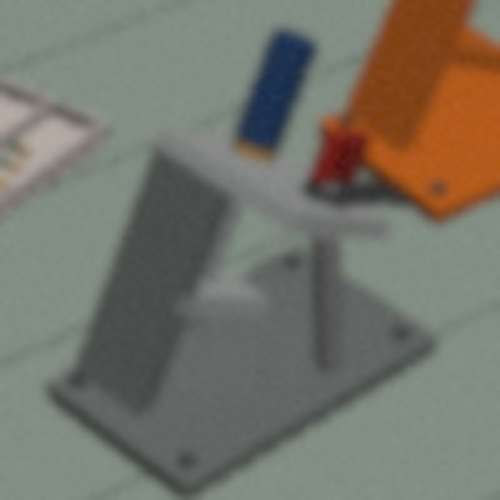

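```bash
python3 -c "
from station import arm
print(arm.sign_off())"
```

```text
the job is handed in; nothing more can be done
None
```

I opened the keeper clockwise by its red grip and threaded the blue-handled mandrel down through both bearing plates until its collar sat on the upper plate. I then released it, backed off and handed the job in at about 22 s of the 64 s allowed.

**Last checks**
- **Keeper:** it measured 1.40 rad in the final wrist image, so it is fully open.
- **Threading:** the mandrel went down at about 60 mm/s. I felt no contact until the collar seated, at about 23 N in total.
- **Seating:** the handle's top is within about 1 to 2 pixels of the seated position in both the wrist and the scene view. The gripper was open, clear of everything and read no force.
- **Other objects:** I never touched the tweezers, jar, scoop, spool, pliers, tray or the green look-alike. I did not measure their final positions.

**What disagreed or failed**
- The first approach to the keeper ran into the arm's joint limits. I backed out and came in again with less tilt.
- Triangulation put the upper bore about 2 mm lower than the stated 130 mm, which is within the calibration error. I kept 130 mm.
- The scene camera put the held mandrel's tip about 3 mm from where the wrist camera did. I relied on the wrist view, where the tip and the bore show together.

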